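Hang the funnel bracket on the slotted upright

ROBOT

A 6-joint arm with a two-finger parallel gripper is mounted at the origin on the work surface. World frame = base frame: x ahead of the robot, y to its left, z up, the work surface at z = 0. Lengths are in m, angles in rad, forces in N, time in s.
With the tool pointing down it reaches from about 0.35 to 0.775 m from the base axis. Payload 5.5 kg.
Tool frame: the origin (TCP) lies between the finger pads; the fingertips stand 22 mm ahead of it and the grasp point (between the pads) lies 3 mm ahead of it (env.finger_overhang is the distance from the TCP to the fingertips, in m); y points along the fingers, x is the direction in which the jaws open and shut, and the axes are right-handed (so a half turn about y gives the same grasp; the last joint's range is limited). The gripper opens to 85 mm and grips with 20 to 120 N. Pads are 22 mm wide; open, the fingers measure 114 mm over their backs; the gripper's body (76 mm by 85 mm) begins 54 mm behind the grasp point. The pads swing forward as they close: fully open they stand 13 mm farther back than shut.
Start: joints at [1.01, 0.313, 0.046, 1.304, 0, 1.431], TCP at [0.235, 0.525, 0.253] pointing down, gripper open.
Joint ranges: [-2.76, 2.76], [-0.86, 1.69], [-1.03, 1.26], [-2.2, 2.34], [-1.47, 1.5], [-3.14, 3.14]. Speed limits (rad/s): [2.57, 2.57, 3.14, 3.14, 3.14, 3.14].

INTERFACE

Orientations are given as a unit quaternion [w, x, y, z].
In Python, from workcell import monitor, cams, job, env gives the robot as it stands.
- The arm moves only by the tool drive_tool, never from a script. Its argument "plan" is text: rows parted by semicolons, each of 7 numbers parted by spaces: the opening, from -1 (shut) to 1 (fully open), then the shift along the tool's x, y, z in mm, then the turn, a rotation vector about the tool's x, y, z in degrees. In form: gripper x y z rx ry rz; .... A call has 1 to 8 rows; each row shifts and turns the pose as measured when the row begins, along the tool's axes as they then stand; what a row does not reach is not made up. A row lasts 1/8 s, in which the tool goes at most 62.5 mm and 10.7 degrees, less where a joint would pass 70% of its speed; a pose out of reach is approached as far as the arm can. A call is refused whole if a number of a shift passes 62.5 or a number of a turn 10.7, either way. A call with a gripper value outside its range is refused whole. The fingers move at their own pace and stop on an object; "grip_force" is the grip in N (left out, the last holds). Time passes only in rows, so rows that do not move let the fingers close. It gives the time, the measured TCP pose, the force and the opening at its end, in the units of the state.
- monitor.get_state(): the state, without advancing time (a new reading comes with each control period).
- cams.read_camera(name): name is "scene" or "top" or "wrist"; returns (picture, depth): 400x640x3 uint8, red, green, blue; 400x640 float32, m along the optical axis (not along the pixel's ray), 0 where there is no reading.
- cams.calibration(name): a dict with "fx", "fy", "cx", "cy" (pixels), "D" ([k1, k2, p1, p2, k3] as OpenCV has them; the pictures are not rectified), "R" (3x3) and "t" (3): a world point X has camera coordinates R X + t. Camera axes: x right, y down, z forward; pixel columns grow to the right and rows downward; lengths in m; the calibration is good to about 2 mm. A picture is of the moment at which its call begins: read the wrist's pose just before it. calibration takes no time and is no camera call; for the wrist camera it gives the pose at the moment of the call.
- job.hand_in(): hands the job in, once; it reports no verdict.
The state is a dict: "clock": time; "joint_pos": joint angles; "qvel": joint speeds; "tau": joint torques, N m; "tcp_pos": TCP position; "orientation": TCP orientation; "wrist_force": force on the tool from outside, world axes, zero at the start; "ft_torque": the same for the moment, N m; "finger_gap": finger opening in m.
Only numpy, scipy, OpenCV 4.12 (cv2) and the standard library are available. Lean on these libraries where they do the work, as an engineer would, in place of code of your own. Each camera call takes 0.05 s, during which the arm holds its last target.

TASK

Put the funnel bracket up: hang it by its two hooks in the slots of the upright and let go of it, so that it rests on the spring catch, then press it down until it is fully home and the catch has snapped out over it. Then swing its ring round until it is centred over the porcelain beaker that stands in front of the upright, and leave it there. Do not shift or tip the beaker, the amber bottle, the mortar or the glue stick.

Things in the scene. Friction and masses are not known exactly. Their poses are not given: they have to be found in the camera images.
- post: White slotted steel upright, fixed: plate 106 wide, 222 high, 4 thick, open behind. Origin on the table below the middle of its front face (plane x = 0). x points into the upright, roughly away from the robot; y left seen from the robot; z up. Side flanges reach x = 28. Foot plate 130 wide, 8 thick, x -25 to 135.
- slots_mid (a point): Point on the upright's front face midway between its two vertical slots, at the height of their lower edges, 170 above the table. Slots centred 34 to either side (y) of it, each 13 wide and 42 high, right through the plate.
- catch (a joint): Spring catch at the middle of the front face: steel nose 14 wide, standing out 5 mm; flat underside 131 above the table, slope on top from 134 (tip) to 142 (at the face). 0 = sprung out; m, grows as pushed in (level at 0.005). The bracket's cross bar rests on the slope; some 5 to 12 N down on the thumb plate drives it past, then the nose springs out over the bar and locks it.
- bracket_back (a point): Middle of the back face of the loose steel bracket (about 0.36 kg), at its underside. It stands on the table the way up it will hang. x points out of the back as the hooks do, y left, z up (same axes at the other bracket points). Back face: strips 12 wide at y +-34, z 0 to 68, and a cross bar at z 13 to 20. Hung on the catch, this point is 123 to 128 above the table; fully home, 110.
- hooks_mid (a point): On the bracket's back face midway between the hooks, at the underside of their shanks, 60 above the bracket's underside. Hooks at y +-34, 7 wide: shank 8 high, reaching x = 11, ending in a lip at x 6 to 11 that hangs 25 below the shank. To enter, back face against the upright, this point 27 to 32 higher than slots_mid, within 2 mm sideways; then straight down. Home: level with slots_mid.
- bracket_rib (a point): Centre of the bracket's upright rib, the place to grip it: 12 thick in y, z 6 to 46 above the bracket's underside, free along x for about 25 mm each way of this point; this point lies 76 in front of (-x) the back face and 26 above the underside. Clear of the thumb plate (its front edge is 36 mm nearer the back face, its top 70 above the underside).
- thumb_plate (a point): Where to press: middle of the top of the bracket's flat thumb plate, 40 (x) by 80 (y), 70 above the bracket's underside, this point 22 in front of the back face. The upright's top stands 42 higher than it when the bracket is home.
- swing_pivot (a point): Vertical axis of the bracket's swing arm, 120 in front of the back face, 6 above the underside; a round boss of radius 13, 46 high, stands on it.
- ring_centre (a point): Centre of the steel funnel ring at the end of the swing arm, 75 mm from the pivot axis; ring 66 outside, 54 inside diameter, 12 high, underside level with the bracket's underside; half-way up. Closed fingers fit into it to drag it.
- swing (a joint): Angle of the swing arm in rad: 0 = ring straight out in front (-x of the bracket), positive = swung towards the bracket's +y; limits +-1.2. A friction hinge: about 0.06 N m (0.8 N at the ring), stays where it is left.
- beaker_mid (a point): White porcelain beaker 75 high, 62 across, loose on the table in front of the upright about 75 mm from where the pivot comes; this point on its axis, half-way up. The ring ends up about 35 mm above its rim.
- bottle_mid (a point): Amber bottle, 54 across, 115 high; its centre. To be left alone.
- mortar_mid (a point): White porcelain mortar bowl, 88 across, 55 high, beside the upright; its centre. To be left alone.
- glue_mid (a point): Glue stick standing on end, 27 across, 70 high, beside the bracket; its centre. To be left alone.

How it is judged:
By the outcome, as a careful person would: the job done as asked, in the order asked, and still so for the second after the job is handed in, with the robot touching nothing.
It also fails if it takes over 54 s, if anything falls off the work surface, if the arm or the gripper's body presses on something with over 40 N, if the wrist force passes 120 N, or if a joint passes its speed limit or range.

## Working session

There is one attempt and no reset: what is moved stays moved. The work goes in short steps, Python scripts to look and compute and a tool call to move; the robot and the scene stay as the last step left them, time stands still between calls to the robot, and variables do not carry over. Pictures are saved under pics/ and viewed, and the job is handed in when it is done.

Besides the shell and the picture viewer there is one more tool, called after "Call:" by a JSON object that holds its "method" and its "body", one argument or row to a line. drive_tool: Moves the arm, as the interface text tells. Its arguments: {"type":"object","properties":{"plan":{"type":"string"},"grip_force":{"type":"number"}},"required":["plan"]}

```bash
ls; mkdir -p pics; cat > look.py <<'E'
import sys,cv2,numpy as np
from workcell import monitor,cams,job,env
def grab(name,tag):
    c=cams.calibration(name); p,d=cams.read_camera(name)
    cv2.imwrite(f'pics/{tag}.png',p[:,:,::-1]); np.savez(f'pics/{tag}.npz',p=p,d=d,**{k:np.array(v) for k,v in c.items()})
    return p,d,c
E
python3 - <<'E'
from look import *
print(monitor.get_state(), env.finger_overhang)
for n in ['scene','top','wrist']:
    p,d,c=grab(n,n+'0'); print(n,c)
E
```

```text
pics
{'clock': 0.0, 'joint_pos': array([ 1.01041079e+00,  3.14012195e-01,  4.49646508e-02,  1.30359160e+00,
       -1.78123143e-06,  1.43119837e+00]), 'qvel': array([ 0.00158976,  0.00067592,  0.00089407,  0.00144271, -0.0001921 ,
       -0.00038797]), 'tau': array([ 3.62112432e-04, -4.80629218e+01,  2.98530954e+01,  1.94987759e-02,
       -2.41244379e-04, -6.27611083e-07]), 'tcp_pos': array([0.23462926, 0.52443191, 0.25239626]), 'orientation': array([-0.59312126,  0.59367201,  0.38396122, -0.38514218]), 'wrist_force': array([-0.87200975,  0.11721584,  0.11278706]), 'ft_torque': array([ 0.03307776,  0.01203348, -0.035136  ]), 'finger_gap': 0.08554001750158781} 0.022
scene {'fx': 365.14985825864323, 'fy': 365.14985825864323, 'cx': 319.35993418054375, 'cy': 197.13020588407036, 'D': array([-0.02150494,  0.        ,  0.        ,  0.        ,  0.        ]), 'R': array([[ 0.44871889,  0.89367205,  0.00127577],
       [ 0.48479308, -0.2422182 , -0.84042014],
       [-0.75075098,  0.37773088, -0.5419339 ]]), 't': array([-0.24245909, -0.15153123,  1.19482546])}
top {'fx': 409.49624064822837, 'fy': 409.49624064822837, 'cx': 314.53601207317735, 'cy': 196.05252810619902, 'D': array([-0.03532277,  0.        ,  0.        ,  0.        ,  0.        ]), 'R': array([[-0.01265018, -0.99988848, -0.00793774],
       [-0.99245557,  0.01352352, -0.12185668],
       [ 0.12195043,  0.00633634, -0.99251597]]), 't': array([0.03339413, 0.58495866, 1.05814309])}
wrist {'fx': 331.2067671222098, 'fy': 331.2067671222098, 'cx': 317.80529747746056, 'cy': 202.3150293538583, 'D': array([-0.05401254,  0.        ,  0.        ,  0.        ,  0.        ]), 'R': array([[ 0.4088647 ,  0.91259445, -0.00101571],
       [ 0.87301219, -0.39080616,  0.29175376],
       [ 0.26585591, -0.12017454, -0.95649292]]), 't': array([-0.57448415, -0.03656415,  0.37878602])}
```

View pics/scene0.png

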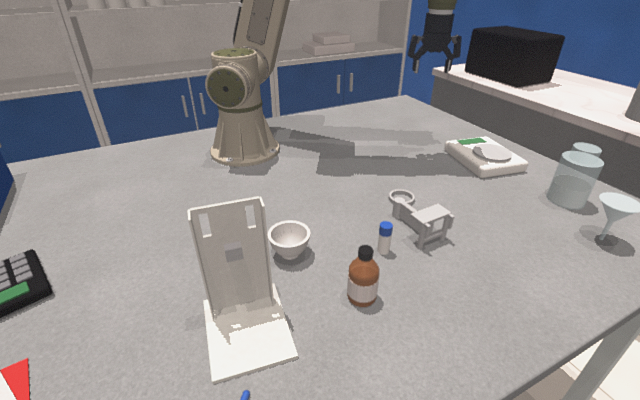

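View pics/top0.png

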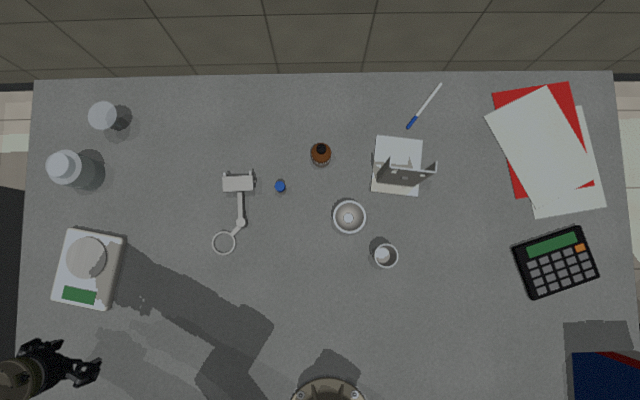

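View pics/wrist0.png

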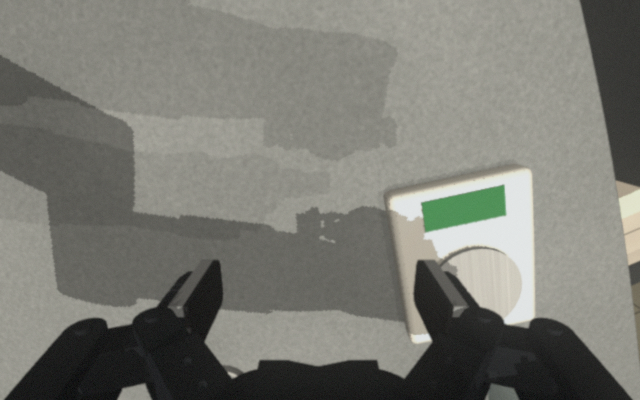

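```bash
python3 - <<'E'
import cv2
a=cv2.imread('pics/top0.png')
cv2.imwrite('pics/top0a.png',cv2.resize(a[120:280,200:450],None,fx=3.2,fy=3.2,interpolation=cv2.INTER_CUBIC))
a=cv2.imread('pics/scene0.png')
cv2.imwrite('pics/scene0a.png',cv2.resize(a[170:380,190:470],None,fx=2.8,fy=2.8,interpolation=cv2.INTER_CUBIC))
E
```

```text
(no output)
```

View pics/top0a.png

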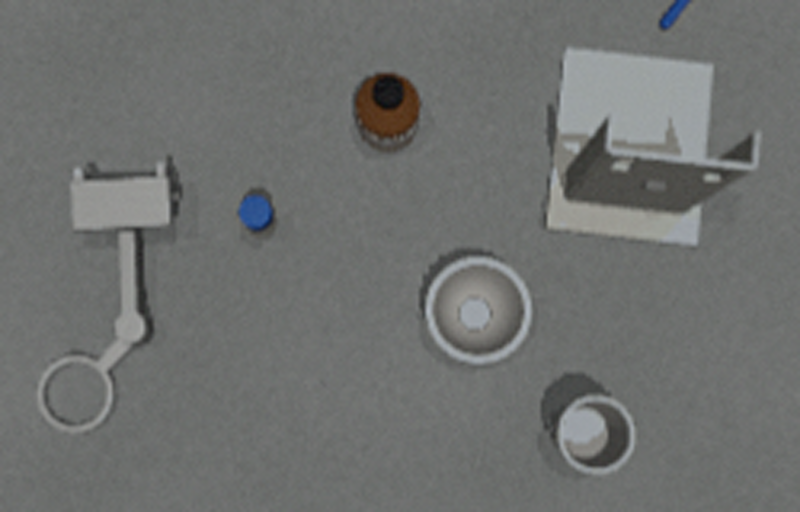

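View pics/scene0a.png

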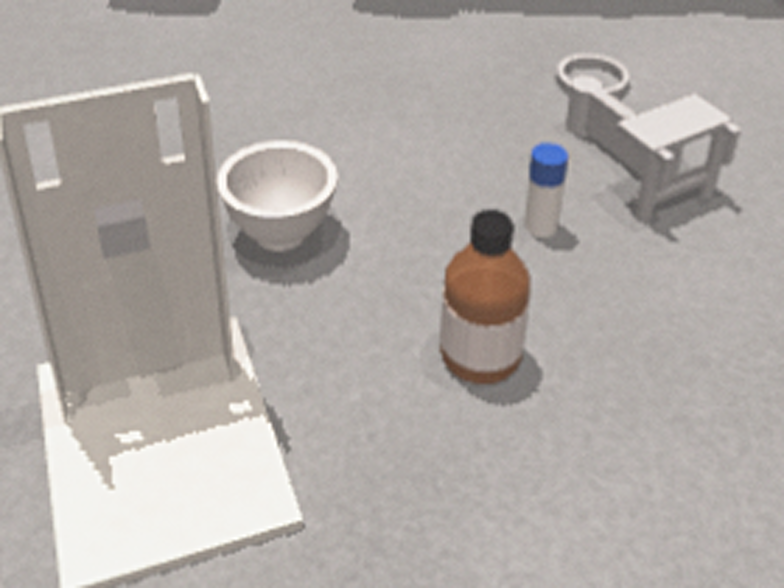

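```bash
cat > geo.py <<'E'
import numpy as np,cv2
class V:
    def __init__(s,tag):
        z=np.load(f'pics/{tag}.npz'); s.p=z['p'];s.d=z['d'];s.R=z['R'];s.t=z['t'];s.D=z['D']
        s.K=np.array([[z['fx'],0,z['cx']],[0,z['fy'],z['cy']],[0,0,1.]])
        s.C=-s.R.T@s.t
    def rays(s,uv):
        n=cv2.undistortPoints(np.asarray(uv,float).reshape(-1,1,2),s.K,s.D).reshape(-1,2)
        return np.c_[n,np.ones(len(n))]
    def plane(s,uv,z):
        r=s.rays(uv)@s.R; k=(z-s.C[2])/r[:,2]; return s.C+r*k[:,None]
    def cloud(s):
        h,w=s.d.shape; u,v=np.meshgrid(np.arange(w),np.arange(h))
        r=s.rays(np.c_[u.ravel(),v.ravel()])*s.d.reshape(-1,1)
        P=(r-s.t)@s.R; P[s.d.ravel()==0]=np.nan; return P.reshape(h,w,3)
    def proj(s,X):
        return cv2.projectPoints(np.asarray(X,float).reshape(-1,3),cv2.Rodrigues(s.R)[0],s.t,s.K,s.D)[0].reshape(-1,2)
E
python3 - <<'E'
from geo import *
v=V('top0'); P=v.cloud(); z=P[:,:,2]; hsv=cv2.cvtColor(v.p,cv2.COLOR_RGB2HSV)
print('table z',np.nanmedian(z[250:300,250:330]))
def rect(u0,u1,v0,v1,zl,zh,zp,minarea=5):
    m=np.zeros(z.shape,np.uint8); m[v0:v1,u0:u1]=((z>zl)&(z<zh))[v0:v1,u0:u1]
    c,_=cv2.findContours(m,cv2.RETR_EXTERNAL,cv2.CHAIN_APPROX_NONE); c=max(c,key=cv2.contourArea)
    return m,c
for nm,(a) in dict(plate=(210,270,160,200,.062,.08,.07),ring=(205,240,225,260,.005,.02,.012),beaker=(365,405,238,275,.065,.09,.075),mortar=(330,370,195,240,.045,.07,.055),glue=(270,292,175,200,.06,.08,.07),bottle=(305,335,140,170,.1,.13,.115),post=(370,440,150,190,.21,.23,.222),foot=(368,428,130,200,.004,.02,.008)).items():
    m,c=rect(*a)
    W=v.plane(c.reshape(-1,2),a[-1])[:,:2]
    (cx,cy),(w,h),an=cv2.minAreaRect((W*1000).astype(np.float32))
    (ex,ey),r=cv2.minEnclosingCircle((W*1000).astype(np.float32))
    print(nm,m.sum(),'rect c',round(cx),round(cy),'size',round(w),round(h),'ang',round(an,1),'circ',round(ex),round(ey),round(r))
E
```

```text
table z -0.0003133433381420537
plate 499 rect c 622 227 size 51 80 ang 3.4 circ 622 227 46
ring 216 rect c 468 267 size 65 82 ang 10.6 circ 476 267 45
beaker 144 rect c 428 -153 size 60 60 ang 17.3 circ 428 -153 31
mortar 321 rect c 527 -64 size 84 84 ang 89.2 circ 527 -64 43
glue 84 rect c 607 116 size 23 24 ang 89.8 circ 608 116 13
bottle 88 rect c 695 9 size 23 26 ang 89.2 circ 695 7 13
post 178 rect c 630 -195 size 109 30 ang 82.9 circ 632 -196 56
foot 1885 rect c 670 -201 size 135 163 ang 82.0 circ 672 -202 102
```

```bash
cat > st.py <<'E'
from workcell import monitor,cams
import numpy as np
from scipy.spatial.transform import Rotation as Ro
def Rt(s): 
    q=s['orientation']; return Ro.from_quat([q[1],q[2],q[3],q[0]]).as_matrix()
def down(yaw):
    """tool R pointing down: y=-Z; x jaw = (-sin,cos) (left) at yaw 0; z = x cross y"""
    c,s=np.cos(yaw),np.sin(yaw); x=np.array([-s,c,0]); y=np.array([0,0,-1.]); return np.c_[x,y,np.cross(x,y)]
def delta(p,R,s=None):
    s=s or monitor.get_state(); A=Rt(s)
    print('t',round(s['clock'],2),'tcp',np.round(s['tcp_pos']*1000,1),'gap',round(s['finger_gap']*1000,1),'F',np.round(s['wrist_force'],1),'q',np.round(s['joint_pos'],2))
    print('shift mm (tool now)',np.round(A.T@(np.array(p)-s['tcp_pos'])*1000,1),' (tool after turn)',np.round(R.T@(np.array(p)-s['tcp_pos'])*1000,1))
    print('rotvec deg (tool)',np.round(np.degrees(Ro.from_matrix(A.T@R).as_rotvec()),2))
E
python3 - <<'E'
from st import *
s=monitor.get_state(); A=Rt(s); print(A.round(3)); c=cams.calibration('wrist'); C=-c['R'].T@c['t']
print('cam in tool',(A.T@(C-s['tcp_pos'])).round(4)); print((c['R']@A).round(3))
for sg in (0,np.pi):
    delta([.565,.2225,.25],down(np.radians(3.4)+sg))
E
```

```text
[[ 0.409 -0.001 -0.913]
 [ 0.913 -0.001  0.409]
 [-0.001 -1.     0.   ]]
cam in tool [ 1.000e-04 -1.199e-01  7.530e-02]
[[ 1.    -0.001 -0.   ]
 [-0.001 -0.292 -0.956]
 [ 0.001  0.956 -0.292]]
t 0.15 tcp [234.7 524.5 252.6] gap 85.3 F [0.3 0.3 0.1] q [1.01 0.31 0.05 1.3  0.   1.43]
shift mm (tool now) [-140.7    2.7 -424.9]  (tool after turn) [-321.1    2.6 -311.8]
rotvec deg (tool) [ -0.03 -27.51  -0.08]
t 0.15 tcp [234.7 524.5 252.6] gap 85.3 F [0.3 0.3 0.1] q [1.01 0.31 0.05 1.3  0.   1.43]
shift mm (tool now) [-140.7    2.7 -424.9]  (tool after turn) [321.1   2.6 311.8]
rotvec deg (tool) [ 1.0000e-01  1.5249e+02 -4.0000e-02]
```

Call:
{"method": "drive_tool", "body": {
  "plan": "1 -20 0 -40 0 -9.2 0; 1 -25 0 -45 0 -9.2 0; 1 -30 0 -45 0 -9.2 0; 1 -45 0 -30 0 0 0; 1 -45 0 -30 0 0 0; 1 -45 0 -30 0 0 0; 1 -45 0 -30 0 0 0; 1 0 0 0 0 0 0"
}}

```text
clock: 1.15
tcp_pos: [0.4826, 0.2427, 0.2496]
orientation: [0.48, -0.479, -0.518, 0.521]
wrist_force: [-0.6, 0.1, 0.5]
finger_gap: 0.0854
```

```bash
python3 - <<'E'
from st import *
delta([.53,.225,.26],down(np.radians(3.4)))
E
```

```text
t 1.15 tcp [482.6 242.7 249.6] gap 85.4 F [-0.6  0.1  0.5] q [ 0.32  0.25 -0.05  1.28 -0.    0.24]
shift mm (tool now) [-21.5 -10.5 -45.8]  (tool after turn) [-20.5 -10.4 -46.3]
rotvec deg (tool) [-0.18  1.22 -0.15]
```

Call:
{"method": "drive_tool", "body": {
  "plan": "1 -10 -5 -24 0 1.2 0; 1 -11 -5 -22 0 0 0; 1 0 0 0 0 0 0"
}}

```text
clock: 1.52
tcp_pos: [0.5292, 0.2255, 0.2588]
orientation: [0.486, -0.484, -0.512, 0.517]
wrist_force: [0.3, 0.1, -0.1]
finger_gap: 0.0857
```

```bash
python3 - <<'E'
from st import *
from look import *
delta([.53,.225,.26],down(np.radians(3.4)))
grab('wrist','w1')
E
```

```text
t 1.52 tcp [529.2 225.5 258.8] gap 85.7 F [ 0.3  0.1 -0.1] q [ 0.26  0.32  0.07  1.33 -0.    0.2 ]
shift mm (tool now) [-0.5 -1.2 -0.7]  (tool after turn) [-0.5 -1.2 -0.8]
rotvec deg (tool) [-0.37 -0.01 -0.12]
```

View pics/w1.png

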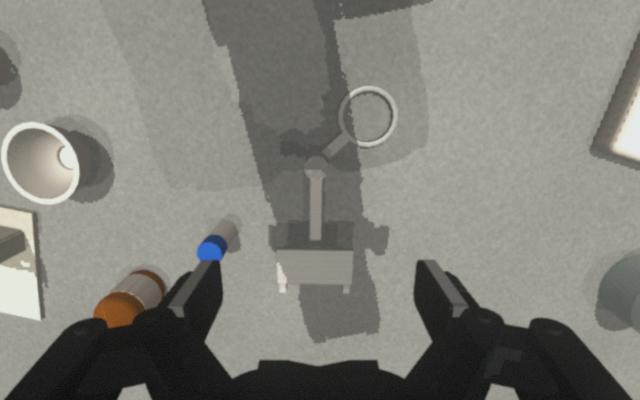

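```bash
python3 - <<'E'
from geo import *
v=V('w1'); P=v.cloud(); z=P[:,:,2]; H=z.shape
print('table',np.nanmedian(z[300:340,400:420]), np.nanmedian(z[60:100,450:560]))
u,vv=np.meshgrid(np.arange(640),np.arange(400))
roi=(u>260)&(u<370)&(vv>140)&(vv<300)
m=roi&(z>.064)&(z<.078)
c,_=cv2.findContours(m.astype(np.uint8),cv2.RETR_EXTERNAL,cv2.CHAIN_APPROX_NONE); c=max(c,key=cv2.contourArea).reshape(-1,2)
W=v.plane(c,.070)[:,:2]*1000
print('plate px',m.sum(),'zmed',np.median(z[m]),cv2.minAreaRect(W.astype(np.float32)))
# front edge line of plate: for each column, min row
cols=np.arange(c[:,0].min()+4,c[:,0].max()-3); fr=[vv[:,k][m[:,k]].min()-.5 for k in cols]
L=v.plane(np.c_[cols,fr],.07)[:,:2]; p=np.polyfit(L[:,1],L[:,0],1); print('front edge yaw',-np.degrees(np.arctan(p[0])),'x at y=.225',np.polyval(p,.225)*1000)
# side edges
rows=np.arange(255,282)
for f,nm,o in((np.min,'lo',-.5),(np.max,'hi',.5)):
    e=[(f(u[r][m[r]])+o,r) for r in rows]; E=v.plane(e,.07)[:,:2]; q=np.polyfit(E[:,0],E[:,1],1); print(nm,'y at x=.617',np.polyval(q,.617)*1000,'yaw',np.degrees(np.arctan(q[0])))
# rib edges top z=.046
m2=roi&(z>.036)&(z<.056)&(vv<246)
rows=np.arange(188,240)
mid=[];
for r in rows:
    uu=u[r][m2[r]]
    if len(uu)>3: mid.append(((uu.min()+uu.max())/2,r,len(uu)))
mid=np.array(mid); M=v.plane(mid[:,:2],.046)[:,:2]; q=np.polyfit(M[:,0],M[:,1],1); print('rib yaw',np.degrees(np.arctan(q[0])),'y at .5625',np.polyval(q,.5625)*1000,'w',np.median(mid[:,2]), 'rows',len(mid))
# boss
b=roi&(z>.03)&(z<.06)&(vv<182)
c,_=cv2.findContours(b.astype(np.uint8),cv2.RETR_EXTERNAL,cv2.CHAIN_APPROX_NONE); c=max(c,key=cv2.contourArea).reshape(-1,2)
W=v.plane(c,.05)[:,:2]*1000; print('boss',np.median(z[b]),W.mean(0),cv2.minEnclosingCircle(W.astype(np.float32)))
rg=(u>335)&(u<405)&(vv>80)&(vv<150)&(z>.006)&(z<.02)
W=v.plane(np.c_[u[rg],vv[rg]],.012)[:,:2]*1000;print('ring',cv2.minEnclosingCircle(W.astype(np.float32)))
E
```

```text
table -0.0006085572717435903 -0.0005696020356299399
plate px 2892 zmed 0.06923051748711201 ((620.7195434570312, 227.15321350097656), (51.23540496826172, 79.71654510498047), 2.4323673248291016)
front edge yaw 2.384908953336621 x at y=.225 595.6610154693573
lo y at x=.617 187.0096579552778 yaw 1.1289825969793084
hi y at x=.617 266.8824849036674 yaw 2.3368157359198563
rib yaw 2.8347208706681766 y at .5625 224.7910721753007 w 11.0 rows 52
boss 0.04513368017071492 [517.15144356 223.01639445] ((517.2032470703125, 222.63258361816406), 14.542637825012207)
ring ((471.2678527832031, 270.6956481933594), 40.44304656982422)
```

Call:
{"method": "drive_tool", "body": {
  "plan": "1 0 40 -16 0 1 0; 1 0 50 -16 0 0 0; 1 0 50 0 0 0 0; 1 0 40 0 0 0 0; 1 0 20 0 0 0 0; 1 0 0 0 0 0 0"
}}

```text
clock: 2.33
tcp_pos: [0.5509, 0.2339, 0.0533]
orientation: [0.49, -0.484, -0.51, 0.516]
wrist_force: [-0.3, -1.2, 0.2]
finger_gap: 0.0857
```

```bash
python3 - <<'E'
from st import *
delta([.561,.2247,.031],down(np.radians(2.4)))
E
```

```text
t 2.33 tcp [550.9 233.9  53.3] gap 85.7 F [-0.3 -1.2  0.2] q [ 0.27  0.49 -0.19  0.89  0.    0.22]
shift mm (tool now) [-9.7 22.2 -9.9]  (tool after turn) [-9.6 22.3 -9.7]
rotvec deg (tool) [-0.63  0.54 -0.02]
```

Call:
{"method": "drive_tool", "body": {
  "plan": "1 -10 0 -10 0 0.5 0; 1 0 0 0 0 0 0"
}}

```text
clock: 2.58
tcp_pos: [0.5624, 0.2251, 0.0554]
orientation: [0.491, -0.487, -0.509, 0.513]
wrist_force: [-0.3, -0.5, 0.2]
finger_gap: 0.0852
```

```bash
python3 - <<'E'
from st import *
print(Rt(monitor.get_state()).round(4))
delta([.561,.2247,.031],down(np.radians(2.4)))
E
```

```text
[[-4.38e-02 -8.20e-03 -9.99e-01]
 [ 9.99e-01 -2.00e-04 -4.38e-02]
 [ 1.00e-04 -1.00e+00  8.20e-03]]
t 2.58 tcp [562.4 225.1  55.4] gap 85.2 F [-0.3 -0.5  0.2] q [ 0.25  0.5  -0.17  0.9   0.    0.2 ]
shift mm (tool now) [-0.4 24.4  1.2]  (tool after turn) [-0.4 24.4  1.4]
rotvec deg (tool) [-0.47  0.11  0.01]
```

Call:
{"method": "drive_tool", "body": {
  "plan": "1 0 12 0 -0.5 0 0; 1 0 11 1 0 0 0; 1 0 0 0 0 0 0"
}}

```text
clock: 2.95
tcp_pos: [0.564, 0.2253, 0.0352]
orientation: [-0.488, 0.49, 0.513, -0.508]
wrist_force: [0.2, 0.7, 0.6]
finger_gap: 0.0854
```

```bash
python3 - <<'E'
from st import *
delta([.561,.2247,.031],down(np.radians(2.4)))
E
```

```text
t 2.95 tcp [564.  225.3  35.2] gap 85.4 F [0.2 0.7 0.6] q [ 0.25  0.52 -0.21  0.84  0.    0.21]
shift mm (tool now) [-0.5  4.2  3.1]  (tool after turn) [-0.5  4.2  3. ]
rotvec deg (tool) [0.37 0.04 0.1 ]
```

Call:
{"method": "drive_tool", "body": {
  "plan": "1 -0.5 4 3 0.3 0 0; 1 0 0 0 0 0 0; -1 0 0 0 0 0 0; -1 0 0 0 0 0 0; -1 0 0 0 0 0 0; -1 0 0 0 0 0 0",
  "grip_force": 80
}}

```text
clock: 3.7
tcp_pos: [0.5619, 0.2248, 0.0323]
orientation: [-0.489, 0.489, 0.512, -0.509]
wrist_force: [0.2, -7.2, 3.4]
finger_gap: 0.012
```

```bash
python3 - <<'E'
from st import *
delta([.561,.2247,.031],down(np.radians(2.4)))
E
```

```text
t 3.7 tcp [561.9 224.8  32.3] gap 12.0 F [ 0.2 -7.2  3.4] q [ 0.25  0.52 -0.21  0.84  0.    0.2 ]
shift mm (tool now) [-0.1  1.3  0.9]  (tool after turn) [-0.1  1.3  0.9]
rotvec deg (tool) [0.15 0.04 0.1 ]
```

Call:
{"method": "drive_tool", "body": {
  "plan": "-1 0 -15 0 0 0 0; -1 0 -30 0 0 0 0; -1 0 -40 0 0 0 0; -1 0 -40 0 0 0 0; -1 0 -30 0 0 0 0; -1 0 -15 0 0 0 0; -1 0 0 0 0 0 0"
}}

```text
clock: 4.58
tcp_pos: [0.5586, 0.2239, 0.2096]
orientation: [0.49, -0.488, -0.51, 0.511]
wrist_force: [0.0, -0.1, -2.8]
finger_gap: 0.0114
```

```bash
python3 - <<'E'
from st import *
from look import *
delta([.561,.2247,.20],down(np.radians(2.4)))
grab('wrist','w2'); grab('scene','s2')
import cv2
a=cv2.imread('pics/s2.png'); cv2.imwrite('pics/s2a.png',cv2.resize(a[100:300,330:530],None,fx=3,fy=3,interpolation=cv2.INTER_CUBIC))
E
```

```text
t 4.58 tcp [558.6 223.9 209.6] gap 11.4 F [ 0.  -0.1 -2.8] q [0.25 0.38 0.04 1.23 0.   0.2 ]
shift mm (tool now) [ 0.7  9.6 -2.4]  (tool after turn) [ 0.7  9.6 -2.4]
rotvec deg (tool) [-0.16  0.05  0.04]
```

View pics/w2.png

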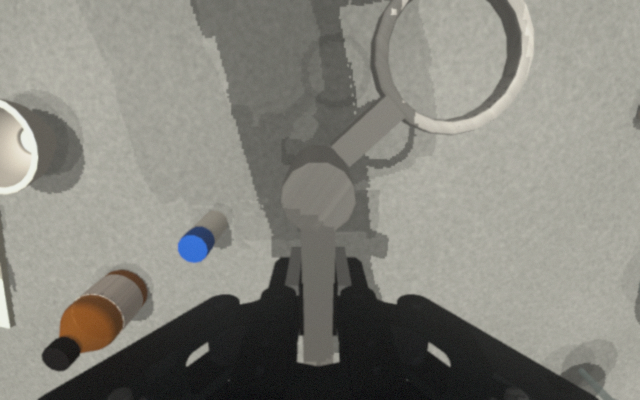

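View pics/s2a.png

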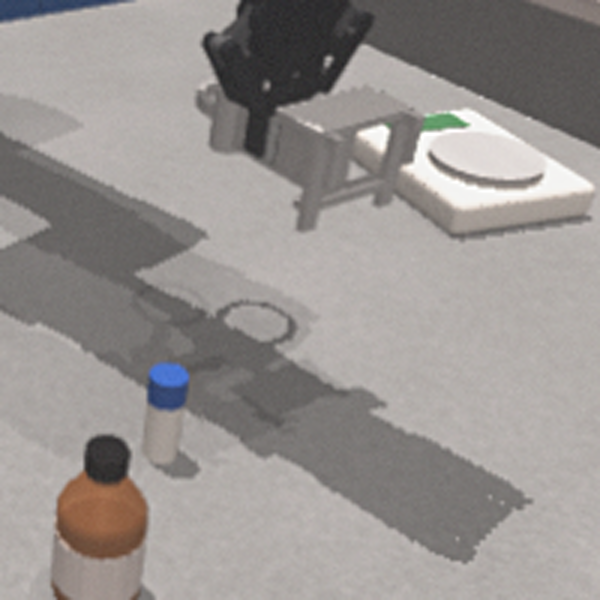

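```bash
cat > tilt.py <<'E'
import sys
from geo import *
def run(tag):
    v=V(tag); P=v.cloud(); z=P[:,:,2]*1000
    u,vv=np.meshgrid(np.arange(640),np.arange(400))
    b=(u>295)&(u<345)&(vv>180)&(vv<212)
    r=(u>308)&(u<330)&(vv>235)&(vv<350)
    zb=np.nanmedian(z[b]); k=r&(abs(z-zb)<12)
    print('boss z',zb,'xy',np.nanmedian(P[b],0)*1000)
    X=P[k]*1000; p=np.polyfit(X[:,0],X[:,2],1); print('rib top n',k.sum(),'x range',X[:,0].min(),X[:,0].max(),'slope deg',np.degrees(np.arctan(p[0])),'z',X[:,2].mean())
    # ring top
    m=(u>370)&(u<540)&(vv<140)&(z>zb-60)&(z<zb-25)
    X=P[m]*1000; c=np.linalg.lstsq(np.c_[X[:,:2],np.ones(len(X))],X[:,2],rcond=None)[0]; print('ring',m.sum(),np.median(X[:,2]),'grad deg xy',np.degrees(c[:2]))
    m=m&(abs(z-np.c_[1].item()*(P[:,:,0]*1000*c[0]+P[:,:,1]*1000*c[1]+c[2]))<1.5)
    X=P[m]*1000; c=np.linalg.lstsq(np.c_[X[:,:2],np.ones(len(X))],X[:,2],rcond=None)[0]; print('ring refit',m.sum(),'grad deg',np.degrees(c[:2]))
run(sys.argv[1])
E
python3 tilt.py w2
python3 - <<'E'
from geo import *
v=V('s2'); P=v.cloud(); z=P[:,:,2]
# thumb plate region in scene
u,vv=np.meshgrid(np.arange(640),np.arange(400))
m=(u>425)&(u<470)&(vv>125)&(vv<150)&(z>.22)&(z<.275)
X=P[m]*1000
for i in range(4):
    c=np.linalg.lstsq(np.c_[X[:,:2],np.ones(len(X))],X[:,2],rcond=None)[0]; r=X[:,2]-np.c_[X[:,:2],np.ones(len(X))]@c; X=X[abs(r)<3]
print(len(X),np.degrees(c[:2]),X.mean(0))
E
```

```text
boss z 222.64390589990487 xy [514.02249123 223.1644293  222.6439059 ]
rib top n 2386 x range 527.9754186281984 577.75519884286 slope deg -0.38848529555736727 z 222.45057986724595
ring 7564 188.3644600980465 grad deg xy [ 1.69067607 -1.5899923 ]
ring refit 3916 grad deg [ 1.5082965  -1.54493576]
229 [-1.82445333 -6.03590592] [618.55803365 213.35465738 244.91839854]
```

Call:
{"method": "drive_tool", "body": {
  "plan": "-1 -20 -20 5 0 0 0; -1 -40 -30 12 0 0 0; -1 -40 -30 12 0 0.5 0; -1 -40 -30 12 0 0.5 0; -1 -40 -30 12 0 0.7 0; -1 -40 -20 12 0 0.7 0; -1 -20 -10 5 0 0 0; -1 0 0 0 0 0 0"
}}

```text
clock: 5.68
tcp_pos: [0.4889, -0.0309, 0.3829]
orientation: [0.503, -0.498, -0.494, 0.505]
wrist_force: [0.4, 0.6, -3.1]
finger_gap: 0.011
```

```bash
python3 - <<'E'
from st import *
from look import *
delta([.50,-.02,.38],down(np.radians(0)))
grab('wrist','w3')
E
python3 tilt.py w3
```

```text
t 5.67 tcp [488.9 -30.9 382.9] gap 11.0 F [ 0.4  0.6 -3.1] q [-0.22  0.16  0.16  1.59 -0.01 -0.22]
shift mm (tool now) [ 11.    2.7 -11.1]  (tool after turn) [ 10.9   2.9 -11.1]
rotvec deg (tool) [-0.89 -0.17 -0.32]
boss z 396.53256769904414 xy [444.41649307 -29.50269719 396.5325677 ]
rib top n 2388 x range 458.5991774567436 508.1769782302077 slope deg -1.157697211779099 z 395.84913309265136
ring 7588 362.4026787745092 grad deg xy [ 0.89491625 -1.95153007]
ring refit 3967 grad deg [ 0.85237828 -1.9116297 ]
```

View pics/w3.png

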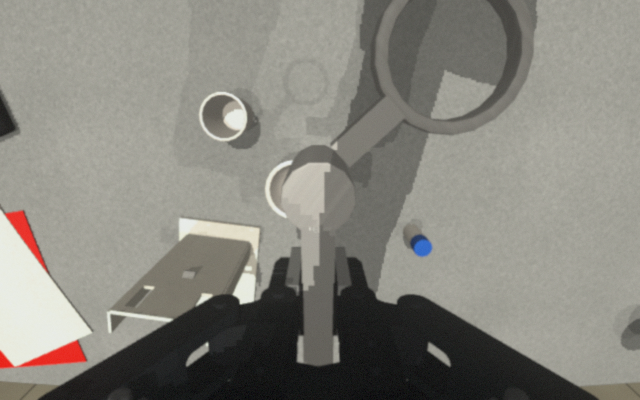

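Call:
{"method": "drive_tool", "body": {
  "plan": "-1 35 0 -12 0 0 0; -1 40 0 -12 0 0 0; -1 0 0 0 0 0 0"
}}

```text
clock: 6.1
tcp_pos: [0.5126, 0.0476, 0.3795]
orientation: [0.505, -0.497, -0.493, 0.505]
wrist_force: [-1.0, 0.2, -3.2]
finger_gap: 0.0112
```

```bash
python3 - <<'E'
from st import *
from look import *
delta([.50,-.02,.38],down(np.radians(0)))
grab('wrist','w4')
E
python3 tilt.py w4
```

```text
t 6.1 tcp [512.6  47.6 379.5] gap 11.2 F [-1.   0.2 -3.2] q [-0.06  0.21  0.22  1.6  -0.01 -0.06]
shift mm (tool now) [-67.6   0.   12.4]  (tool after turn) [-67.6  -0.5  12.6]
rotvec deg (tool) [-1.17 -0.15 -0.24]
boss z 393.32383405379056 xy [468.21948716  48.91282391 393.32383405]
rib top n 2389 x range 482.39071073505306 532.1994940092421 slope deg -1.4253405383096682 z 392.43247810856946
ring 7593 359.4050154134033 grad deg xy [ 0.59280073 -1.83739499]
ring refit 3933 grad deg [ 0.46281576 -1.83902036]
```

View pics/w4.png

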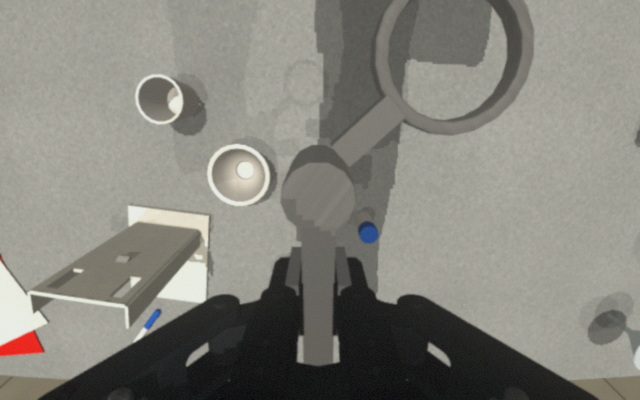

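```bash
python3 - <<'E'
import cv2
a=cv2.imread('pics/w4.png'); cv2.imwrite('pics/w4a.png',cv2.resize(a[195:335,20:220],None,fx=4,fy=4,interpolation=cv2.INTER_CUBIC))
E
```

```text
(no output)
```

View pics/w4a.png

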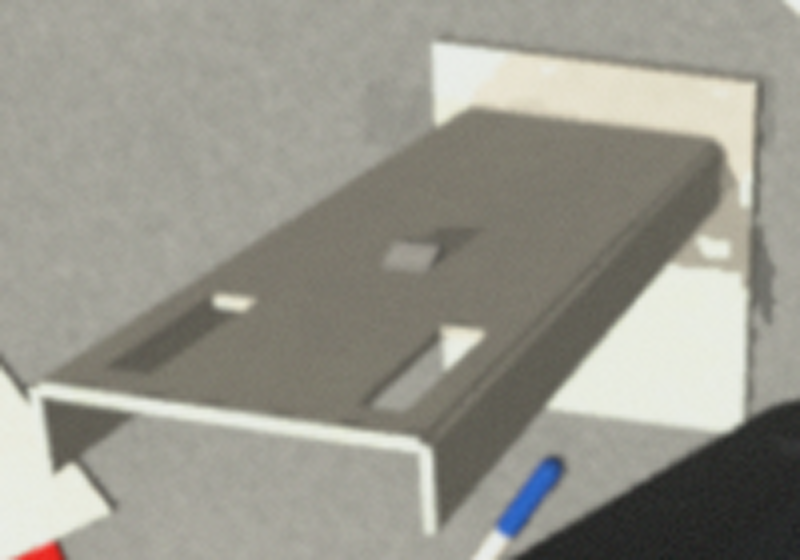

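```bash
cat > post.py <<'E'
from geo import *
v=V('w4'); P=v.cloud()
off=lambda q:(np.array(q,float)+.5)/4-.5+np.array([20,195])
m=np.zeros((400,640),np.uint8); cv2.fillPoly(m,[off([[470,125],[690,150],[480,310],[290,280]]).astype(np.int32)],1)
cv2.fillPoly(m,[off([[380,235],[490,225],[440,275],[380,275]]).astype(np.int32)],0)
X=P[m>0]*1000; X=X[~np.isnan(X).any(1)]
for i in range(4):
    A=np.c_[X[:,1],X[:,2],np.ones(len(X))]; c=np.linalg.lstsq(A,X[:,0],rcond=None)[0]; r=X[:,0]-A@c; X=X[abs(r)<2.5*r.std()]
print('plane x=a*y+b*z+c',c,'n',len(X),'std',r.std(),'yaw',-np.degrees(np.arctan(c[0])),'lean deg',np.degrees(np.arctan(c[1])))
def onplane(uv,c):
    n=np.array([1,-c[0],-c[1]]); ray=v.rays(uv)@v.R; C=v.C*1000
    k=(c[2]-n@C)/(ray@n); return C+ray*k[:,None]
pts=off([[214,294],[257,301],[443,327],[486,330]])
print(onplane(pts,c).round(1))
cv=c.copy(); cv[1]=0; cv[2]=np.mean(X[:,0]-c[0]*X[:,1]); S=onplane(pts,cv); print('vertical',S.round(1), 'mid',S.mean(0).round(1))
F=v.plane(off([[433,42],[760,78]]),.008)*1000; d=F[0]-F[1]; print('foot front corners',F.round(1),'len',np.linalg.norm(d[:2]),'yaw',np.degrees(np.arctan2(-d[0],d[1])))
T=v.plane(off([[36,388],[425,440]]),.222)*1000; d=T[0]-T[1]; print('top front corners',T.round(1),'len',np.linalg.norm(d[:2]),'yaw',np.degrees(np.arctan2(d[0],-d[1])), 'mid',T.mean(0))
T=v.plane(off([[38,382],[428,435]]),.222)*1000; print(T.round(1))
E
python3 post.py
```

```text
plane x=a*y+b*z+c [1.32763982e-01 4.59114360e-03 6.42352519e+02] n 2122 std 0.4561163644636974 yaw -7.562589333989316 lean deg 0.26305130327372744
[[ 612.  -234.1  168.9]
 [ 613.8 -221.   169.3]
 [ 621.  -166.4  169.5]
 [ 622.6 -154.7  168.1]]
vertical [[ 611.8 -233.6  169.4]
 [ 613.5 -220.5  169.9]
 [ 620.7 -166.   170.1]
 [ 622.3 -154.4  168.6]] mid [ 617.1 -193.6  169.5]
foot front corners [[ 583.7 -254.2    8. ]
 [ 598.6 -123.8    8. ]] len 131.2278797007492 yaw 173.45620205254033
top front corners [[ 611.7 -243.6  222. ]
 [ 623.6 -142.5  222. ]] len 101.81460923856304 yaw -6.7251559266151855 mid [ 617.68800008 -193.07302582  222.        ]
[[ 610.  -242.6  222. ]
 [ 622.2 -141.5  222. ]]
```

```bash
python3 - <<'E'
from st import *
delta([.4978,-.1782,.20],down(np.radians(-7.2)))
E
```

```text
t 6.15 tcp [512.3  46.5 379.5] gap 11.4 F [-0.6  0.5 -3.2] q [-0.06  0.21  0.21  1.6  -0.01 -0.06]
shift mm (tool now) [-223.9  180.9   10. ]  (tool after turn) [-224.8  179.5  -13.8]
rotvec deg (tool) [-1.16  6.99 -0.36]
```

Call:
{"method": "drive_tool", "body": {
  "plan": "-1 -20 15 0 -0.3 1.5 0; -1 -38 30 0 -0.3 1.5 0; -1 -40 32 0 -0.3 1.5 0; -1 -40 32 0 -0.3 1.5 0; -1 -35 28 0 0 1 0; -1 -20 15 0 0 0 0; -1 0 0 0 0 0 0"
}}

```text
clock: 7.02
tcp_pos: [0.4934, -0.1526, 0.2214]
orientation: [-0.531, 0.531, 0.465, -0.469]
wrist_force: [-0.8, 0.1, -2.7]
finger_gap: 0.0108
```

```bash
python3 - <<'E'
from st import *
delta([.4978,-.1782,.172],down(np.radians(-7.2)))
E
```

```text
t 7.03 tcp [ 493.4 -152.6  221.4] gap 10.8 F [-0.8  0.1 -2.7] q [-0.45  0.21 -0.16  1.19 -0.01 -0.32]
shift mm (tool now) [-24.6  49.5  -7.8]  (tool after turn) [-24.9  49.4  -7.6]
rotvec deg (tool) [-0.21 -0.12 -0.31]
```

Call:
{"method": "drive_tool", "body": {
  "plan": "-1 -10 15 -3 0 0 0; -1 -10 20 -3 0 0 0; -1 -5 12 -2 0 0 -0.3; -1 0 0 0 0 0 0"
}}

```text
clock: 7.52
tcp_pos: [0.4989, -0.1788, 0.1733]
orientation: [0.531, -0.53, -0.467, 0.468]
wrist_force: [-1.1, -0.2, -3.7]
finger_gap: 0.011
```

```bash
python3 - <<'E'
from st import *
from look import *
delta([.4978,-.1782,.172],down(np.radians(-7.2)))
grab('scene','s5'); grab('top','t5'); grab('wrist','w5')
import cv2
a=cv2.imread('pics/s5.png'); cv2.imwrite('pics/s5a.png',cv2.resize(a[140:340,180:380],None,fx=3,fy=3,interpolation=cv2.INTER_CUBIC))
a=cv2.imread('pics/t5.png'); cv2.imwrite('pics/t5a.png',cv2.resize(a[120:280,320:470],None,fx=3.5,fy=3.5,interpolation=cv2.INTER_CUBIC))
E
python3 tilt.py w5
```

```text
t 7.53 tcp [ 498.9 -178.8  173.3] gap 11.0 F [-1.1 -0.2 -3.7] q [-0.5   0.27 -0.22  1.09 -0.   -0.37]
shift mm (tool now) [0.5 1.3 1.1]  (tool after turn) [0.5 1.3 1.1]
rotvec deg (tool) [-0.1   0.02 -0.02]
boss z 187.40631326046156 xy [ 455.09470474 -172.07504986  187.40631326]
rib top n 2386 x range 468.59151698231517 518.4999238443713 slope deg -0.3426028624191741 z 187.25128712401573
ring 7587 152.90171659764513 grad deg xy [ 1.4990097  -1.89171853]
ring refit 3941 grad deg [ 1.35709949 -1.81158222]
```

View pics/s5a.png

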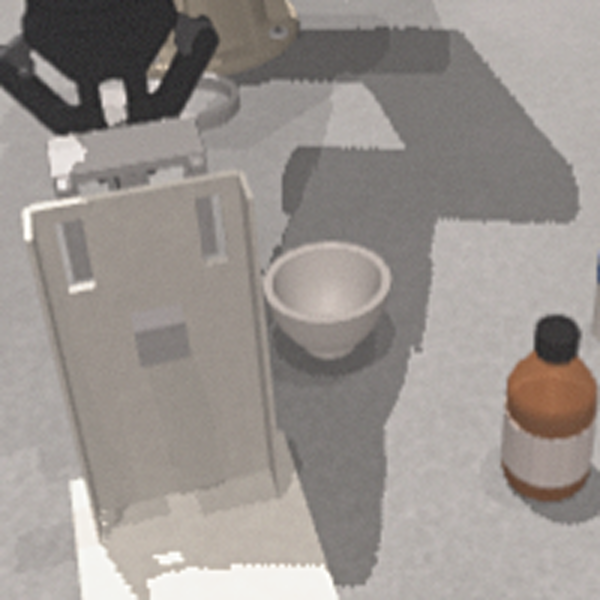

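View pics/t5a.png

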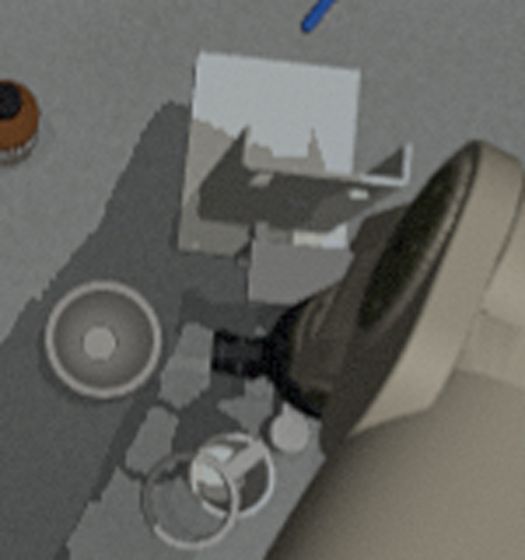

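```bash
python3 - <<'E'
from geo import *
import cv2
v=V('s5'); yaw=np.radians(-7.2); xa=np.array([np.cos(yaw),np.sin(yaw),0]); ya=np.array([-np.sin(yaw),np.cos(yaw),0]); za=np.array([0,0,1.])
B=np.array([.4989,-.1788,.141])+.075*xa; S=np.array([.6168,-.1934,0])
h=[B+.011*xa+y*ya+.068*za for y in(-.0375,-.0305,.0305,.0375)]
tp=[B+x*xa+y*ya+.07*za for x in(-.002,-.042) for y in (-.04,.04)]
sl=[S+.004*xa+y*ya+z*za for z in (.17,.212) for y in(-.0405,-.0275,.0275,.0405)]
ed=[S+.028*xa+y*ya+.222*za for y in(-.053,.053)]
im=v.p[:,:,::-1][140:340,180:380].copy(); im=cv2.resize(im,None,fx=4,fy=4,interpolation=cv2.INTER_CUBIC)
for L,c in((h,(0,0,255)),(tp,(255,0,0)),(sl,(0,255,0)),(ed,(0,255,255))):
    for q in v.proj(L): cv2.circle(im,tuple(int(round(k)) for k in ((q-[180,140]+.5)*4-.5)),2,c,-1)
cv2.imwrite('pics/s5b.png',im[:560])
E
```

```text
(no output)
```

View pics/s5b.png

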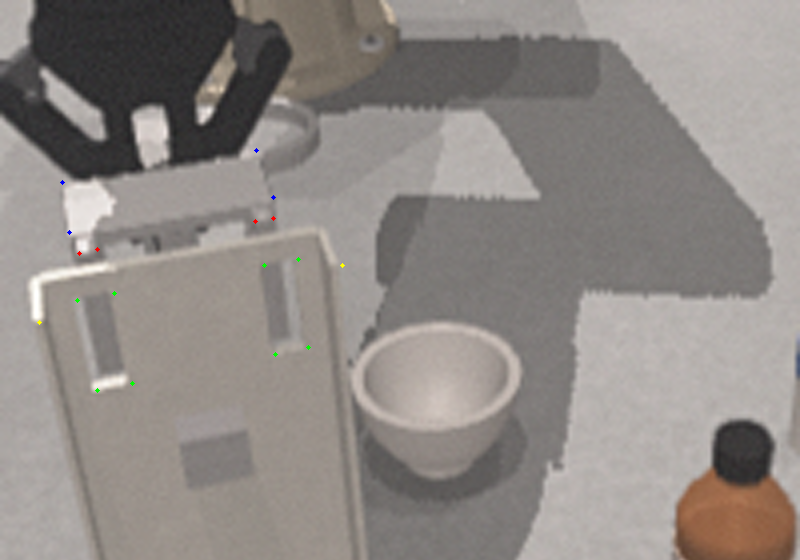

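```bash
python3 - <<'E'
from geo import *
import cv2
v=V('s5'); yaw=np.radians(-7.2); xa=np.array([np.cos(yaw),np.sin(yaw),0]); ya=np.array([-np.sin(yaw),np.cos(yaw),0]); za=np.array([0,0,1.])
B=np.array([.4989,-.1788,.141])+.075*xa; S=np.array([.6168,-.1934,0])
h=[B+.011*xa+y*ya+z*za for y in(-.0375,-.0305,.0305,.0375) for z in (.068,)]
tp=[B+x*xa+y*ya+.07*za for x in(-.002,-.042) for y in (-.04,.04)]
sl=[S+.004*xa+y*ya+z*za for z in (.17,.212) for y in(-.0405,-.0275,.0275,.0405)]
ed=[S+.028*xa+y*ya+.222*za for y in(-.053,.053)]
o=np.array([185,178]); f=10
im=v.p[:,:,::-1][178:238,185:265].copy(); im=cv2.resize(im,None,fx=f,fy=f,interpolation=cv2.INTER_CUBIC)
for L,c in((h,(0,0,255)),(tp,(255,0,0)),(sl,(0,255,0)),(ed,(0,255,255))):
    for q in v.proj(L): cv2.circle(im,tuple(int(round(k)) for k in ((q-o+.5)*f-.5)),3,c,-1)
cv2.imwrite('pics/s5c.png',im)
E
```

```text
(no output)
```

View pics/s5c.png

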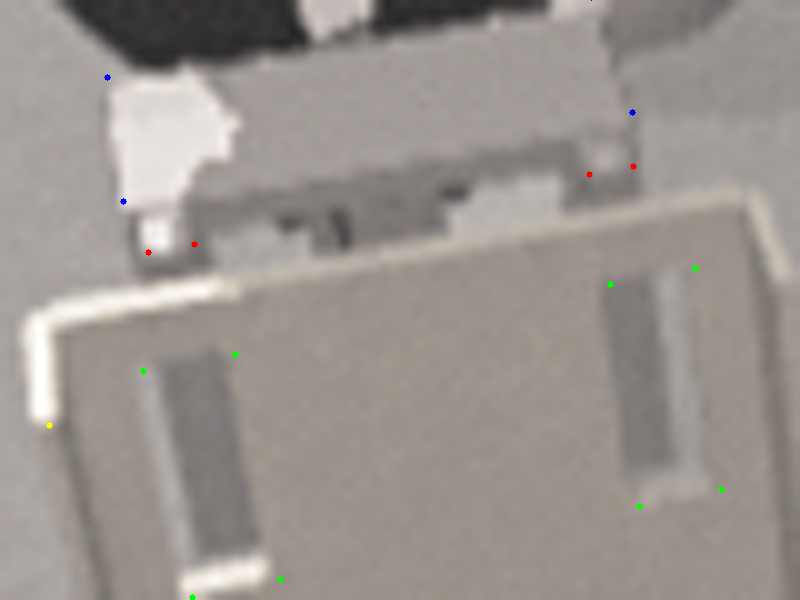

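Call:
{"method": "drive_tool", "body": {
  "plan": "-1 0.3 1.3 -8 0 0 0; -1 0 0 -10 0 0 0; -1 0 0 -8 0 0 0; -1 0 0 0 0 0 0"
}}

```text
clock: 8.18
tcp_pos: [0.5288, -0.1818, 0.1753]
orientation: [-0.528, 0.532, 0.469, -0.468]
wrist_force: [-0.3, 0.9, -3.2]
finger_gap: 0.0111
```

```bash
python3 - <<'E'
from st import *
delta([.5424,-.1838,.172],down(np.radians(-7.2)))
E
```

```text
t 8.18 tcp [ 528.8 -181.8  175.3] gap 11.1 F [-0.3  0.9 -3.2] q [-0.47  0.31 -0.15  1.1  -0.   -0.35]
shift mm (tool now) [ -0.3   3.4 -13.7]  (tool after turn) [ -0.3   3.3 -13.7]
rotvec deg (tool) [ 0.24  0.12 -0.13]
```

Call:
{"method": "drive_tool", "body": {
  "plan": "-1 -0.3 3.5 0 0 0 -0.1; -1 0 0 0 0 0 0"
}}

```text
clock: 8.43
tcp_pos: [0.5285, -0.1819, 0.1712]
orientation: [-0.529, 0.531, 0.469, -0.468]
wrist_force: [-0.5, -0.5, -2.7]
finger_gap: 0.0111
```

```bash
python3 - <<'E'
from st import *
delta([.5424,-.1838,.172],down(np.radians(-7.2)))
E
```

```text
t 8.43 tcp [ 528.5 -181.9  171.2] gap 11.1 F [-0.5 -0.5 -2.7] q [-0.48  0.32 -0.15  1.1   0.   -0.35]
shift mm (tool now) [ -0.2  -0.7 -14. ]  (tool after turn) [ -0.1  -0.8 -14. ]
rotvec deg (tool) [ 0.19  0.13 -0.01]
```

Call:
{"method": "drive_tool", "body": {
  "plan": "-1 0 -0.3 -4 0 0 0; -1 0 0 -4 0 0 0; -1 0 0 -3 0 0 0; -1 0 0 0 0 0 0"
}}

```text
clock: 8.93
tcp_pos: [0.54, -0.1835, 0.1717]
orientation: [-0.529, 0.531, 0.469, -0.467]
wrist_force: [-0.0, -0.5, -3.3]
finger_gap: 0.011
```

```bash
python3 - <<'E'
from st import *
from look import *
delta([.5424,-.1838,.172],down(np.radians(-7.2)))
grab('scene','s6')
import cv2
a=cv2.imread('pics/s6.png'); cv2.imwrite('pics/s6a.png',cv2.resize(a[170:250,180:280],None,fx=7,fy=7,interpolation=cv2.INTER_CUBIC))
E
```

```text
t 8.93 tcp [ 540.  -183.5  171.7] gap 11.0 F [-0.  -0.5 -3.3] q [-0.47  0.34 -0.12  1.11  0.   -0.34]
shift mm (tool now) [-0.  -0.3 -2.4]  (tool after turn) [-0.  -0.3 -2.4]
rotvec deg (tool) [ 0.19  0.11 -0.02]
```

View pics/s6a.png

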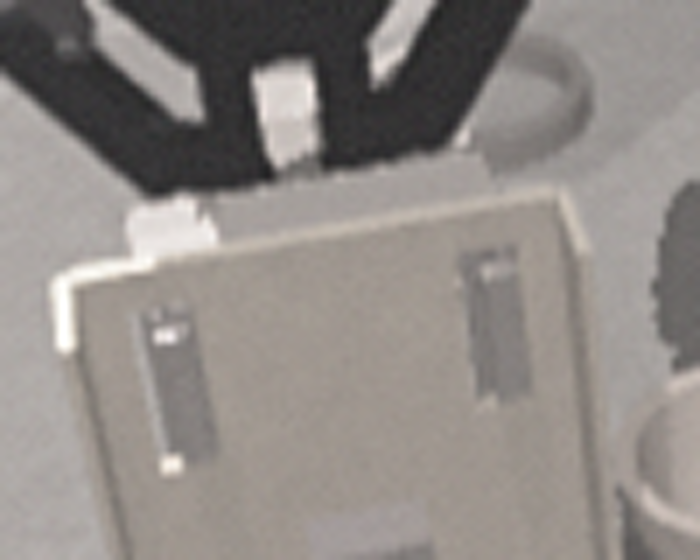

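Call:
{"method": "drive_tool", "body": {
  "plan": "-1 0 0 -2 0 0 0; -1 0 0 -1.5 0 0 0; -1 0 0 0 0 0 0"
}}

```text
clock: 9.35
tcp_pos: [0.5415, -0.1833, 0.1712]
orientation: [0.53, -0.53, -0.468, 0.468]
wrist_force: [-0.4, 0.2, -2.2]
finger_gap: 0.0113
```

```bash
python3 - <<'E'
from st import *
delta([.5424,-.1838,.172],down(np.radians(-7.2)))
E
```

```text
t 9.35 tcp [ 541.5 -183.3  171.2] gap 11.3 F [-0.4  0.2 -2.2] q [-0.47  0.34 -0.11  1.11 -0.   -0.34]
shift mm (tool now) [-0.3 -0.8 -0.9]  (tool after turn) [-0.3 -0.8 -0.9]
rotvec deg (tool) [-0.05  0.07  0.02]
```

Call:
{"method": "drive_tool", "body": {
  "plan": "-1 0 0 -2 0 0 0; -1 0 0 -1 0 0 0; -1 0 0 0 0 0 0"
}}

```text
clock: 9.72
tcp_pos: [0.5414, -0.183, 0.1705]
orientation: [0.533, -0.528, -0.466, 0.469]
wrist_force: [-2.2, -0.0, -2.5]
finger_gap: 0.0112
```

```bash
python3 - <<'E'
from st import *
delta([.5424,-.1838,.172],down(np.radians(-7.2)))
E
```

```text
t 9.72 tcp [ 541.4 -183.   170.5] gap 11.2 F [-2.2 -0.  -2.5] q [-0.47  0.35 -0.11  1.12 -0.   -0.34]
shift mm (tool now) [-0.7 -1.5 -1. ]  (tool after turn) [-0.7 -1.5 -1. ]
rotvec deg (tool) [-0.43  0.01  0.04]
```

Call:
{"method": "drive_tool", "body": {
  "plan": "-1 0 3 0 0 0 0; -1 0 3 0 0 0 0; -1 0 2 0 0 0 0; -1 0 0 0 0 0 0"
}}

```text
clock: 10.22
tcp_pos: [0.5415, -0.183, 0.1618]
orientation: [0.533, -0.528, -0.466, 0.469]
wrist_force: [-1.4, -0.1, -2.5]
finger_gap: 0.011
```

```bash
python3 - <<'E'
from st import *
delta([.5424,-.1838,.160],down(np.radians(-7.2)))
E
```

```text
t 10.22 tcp [ 541.5 -183.   161.8] gap 11.0 F [-1.4 -0.1 -2.5] q [-0.47  0.35 -0.12  1.1  -0.   -0.34]
shift mm (tool now) [-0.6  1.8 -1. ]  (tool after turn) [-0.6  1.8 -1. ]
rotvec deg (tool) [-0.42  0.01  0.05]
```

Call:
{"method": "drive_tool", "body": {
  "plan": "-1 0 2 0 0 0 0; -1 0 0 0 0 0 0"
}}

```text
clock: 10.48
tcp_pos: [0.5413, -0.1831, 0.1601]
orientation: [0.532, -0.528, -0.466, 0.469]
wrist_force: [-4.7, -0.0, -1.2]
finger_gap: 0.0109
```

Call:
{"method": "drive_tool", "body": {
  "plan": "-1 0 2 0 0 0 0; -1 0 0 0 0 0 0"
}}

```text
clock: 10.72
tcp_pos: [0.5407, -0.183, 0.159]
orientation: [0.532, -0.528, -0.466, 0.47]
wrist_force: [-4.4, 0.6, -1.2]
finger_gap: 0.0111
```

```bash
python3 - <<'E'
from st import *
from look import *
grab('scene','s7')
import cv2
a=cv2.imread('pics/s7.png'); cv2.imwrite('pics/s7a.png',cv2.resize(a[170:250,180:280],None,fx=7,fy=7,interpolation=cv2.INTER_CUBIC))
E
```

```text
(no output)
```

View pics/s7a.png

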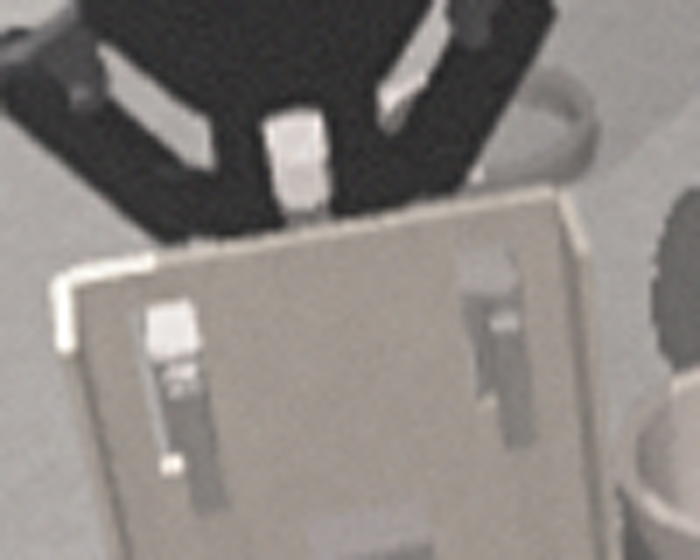

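Call:
{"method": "drive_tool", "body": {
  "plan": "-0.6 0 0 0 0 0 0; 0 0 0 0 0 0 0; 0 0 0 0 0 0 0; 0 0 0 0 0 0 0"
}}

```text
clock: 11.28
tcp_pos: [0.5444, -0.1841, 0.1607]
orientation: [-0.53, 0.531, 0.468, -0.468]
wrist_force: [1.3, -0.1, 0.3]
finger_gap: 0.0423
```

```bash
python3 - <<'E'
from st import *
from look import *
delta([.5424,-.1838,.160],down(np.radians(-7.2)))
grab('scene','s8');grab('wrist','w8')
import cv2
a=cv2.imread('pics/s8.png'); cv2.imwrite('pics/s8a.png',cv2.resize(a[170:250,180:280],None,fx=7,fy=7,interpolation=cv2.INTER_CUBIC))
E
python3 tilt.py w8
```

```text
t 11.28 tcp [ 544.4 -184.1  160.7] gap 42.3 F [ 1.3 -0.1  0.3] q [-0.47  0.35 -0.13  1.09 -0.   -0.34]
shift mm (tool now) [0.1 0.7 2. ]  (tool after turn) [0.1 0.7 2. ]
rotvec deg (tool) [ 0.02  0.05 -0.07]
boss z 169.0143390606764 xy [ 501.36934641 -177.53239961  169.01433906]
rib top n 2390 x range 515.6034373688533 566.7666987347424 slope deg 0.5372823601182708 z 169.41671470215528
ring 6967 134.0677220134147 grad deg xy [ 2.6074051  -1.71119724]
ring refit 3713 grad deg [ 2.49662827 -1.60529882]
```

View pics/s8a.png

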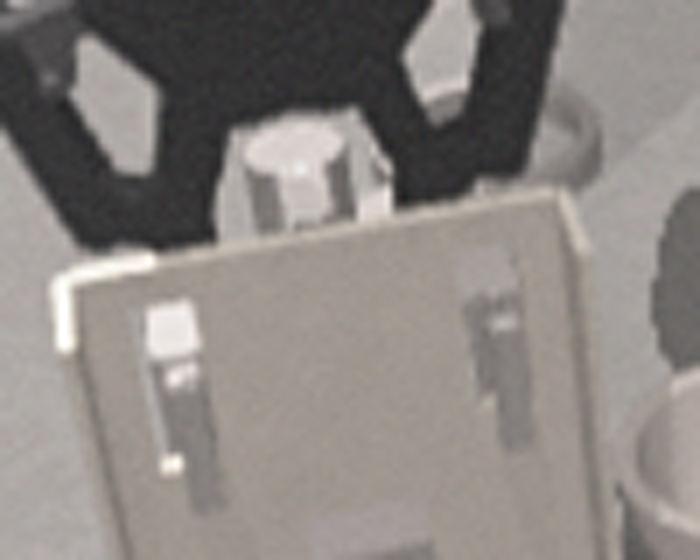

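View pics/w8.png

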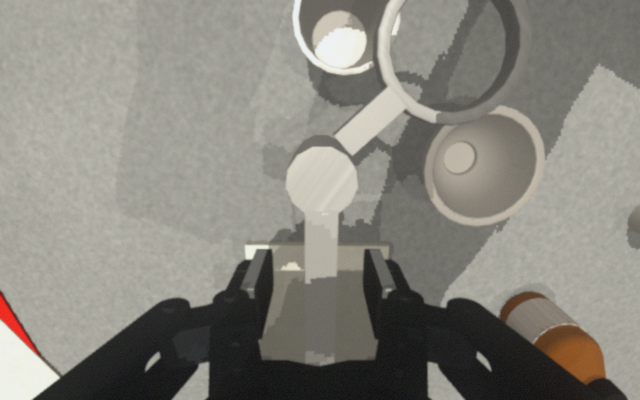

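Call:
{"method": "drive_tool", "body": {
  "plan": "0.3 0 -15 0 0 0 0; 0.3 0 -30 0 0 0 0; 0.3 0 -40 0 0 0 0; -1 0 -35 0 0 0 0; -1 0 0 -20 0 0 0; -1 0 0 -20 0 0 0; -1 0 0 -8 0 0 0; -1 0 0 0 0 0 0"
}}

```text
clock: 12.38
tcp_pos: [0.593, -0.1901, 0.2926]
orientation: [-0.528, 0.533, 0.468, -0.467]
wrist_force: [-0.3, 0.5, 0.2]
finger_gap: 0.0001
```

```bash
python3 - <<'E'
from st import *
from look import *
delta([.593,-.1902,.225],down(np.radians(-7.2)))
grab('scene','s9')
E
```

```text
t 12.38 tcp [ 593.  -190.1  292.6] gap 0.1 F [-0.3  0.5  0.2] q [-0.44  0.4   0.26  1.43 -0.   -0.31]
shift mm (tool now) [ 0.1 67.6  0.4]  (tool after turn) [-0.1 67.6 -0. ]
rotvec deg (tool) [ 0.36  0.03 -0.18]
```

View pics/s9.png

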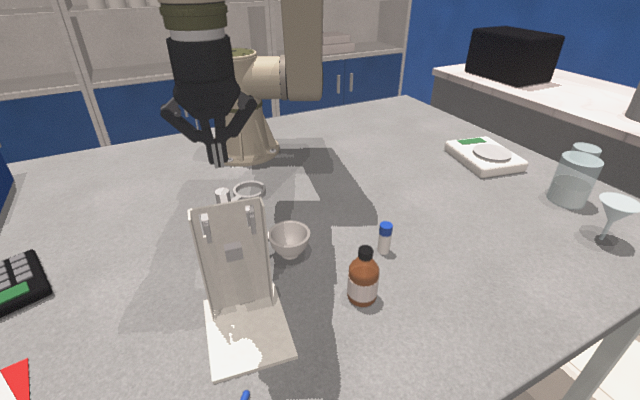

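Bracket hangs freely on the catch, hooks visible in both slots (206,228) and (250,215). Now press.

Call:
{"method": "drive_tool", "body": {
  "plan": "-1 0 20 0 0 0 0; -1 0 25 0 0 0 0; -1 0 12 0 0 0 0; -1 0 4 0 0 0 0; -1 0 0 0 0 0 0"
}}

```text
clock: 13.05
tcp_pos: [0.5908, -0.19, 0.2318]
orientation: [-0.528, 0.533, 0.468, -0.467]
wrist_force: [0.6, 0.4, -0.2]
finger_gap: 0.0002
```

```bash
python3 - <<'E'
from st import *
delta([.593,-.1902,.216],down(np.radians(-7.2)))
E
```

```text
t 13.05 tcp [ 590.8 -190.   231.8] gap 0.2 F [ 0.6  0.4 -0.2] q [-0.44  0.4   0.12  1.28 -0.   -0.31]
shift mm (tool now) [ 0.1 15.8 -2.2]  (tool after turn) [ 0.1 15.8 -2.3]
rotvec deg (tool) [ 0.34 -0.01 -0.19]
```

Call:
{"method": "drive_tool", "body": {
  "plan": "-1 0 6 -2.2 0.2 0 -0.2; -1 0 6 0 0 0 0; -1 0 2 0 0 0 0; -1 0 0 0 0 0 0"
}}

```text
clock: 13.55
tcp_pos: [0.594, -0.1907, 0.2184]
orientation: [-0.529, 0.532, 0.469, -0.467]
wrist_force: [-0.1, 0.5, 0.8]
finger_gap: 0.0
```

Call:
{"method": "drive_tool", "body": {
  "plan": "-1 0 3 0 0 0 0; -1 0 0 0 0 0 0"
}}

```text
clock: 13.8
tcp_pos: [0.5942, -0.1908, 0.2164]
orientation: [-0.529, 0.532, 0.469, -0.466]
wrist_force: [1.5, -0.0, 0.9]
finger_gap: -0.0003
```

Call:
{"method": "drive_tool", "body": {
  "plan": "-1 0 3 0 0 0 0; -1 0 0 0 0 0 0"
}}

```text
clock: 14.05
tcp_pos: [0.5943, -0.1908, 0.2154]
orientation: [-0.528, 0.533, 0.469, -0.466]
wrist_force: [0.2, 0.0, 1.1]
finger_gap: -0.0001
```

Call:
{"method": "drive_tool", "body": {
  "plan": "-1 0 4 0 0 0 0; -1 0 4 0 0 0 0"
}}

```text
clock: 14.3
tcp_pos: [0.5943, -0.1911, 0.2109]
orientation: [-0.527, 0.534, 0.469, -0.466]
wrist_force: [-0.9, 0.1, 0.5]
finger_gap: -0.0001
```

Call:
{"method": "drive_tool", "body": {
  "plan": "-1 0 4 0 0 0 0; -1 0 4 0 0 0 0"
}}

```text
clock: 14.55
tcp_pos: [0.5946, -0.1913, 0.2025]
orientation: [-0.526, 0.534, 0.469, -0.466]
wrist_force: [-0.6, 0.9, 0.2]
finger_gap: -0.0003
```

Call:
{"method": "drive_tool", "body": {
  "plan": "-1 0 4 0 0 0 0; -1 0 4 0 0 0 0"
}}

```text
clock: 14.8
tcp_pos: [0.5945, -0.1913, 0.2007]
orientation: [-0.525, 0.536, 0.47, -0.465]
wrist_force: [-10.4, 4.4, 30.1]
finger_gap: 0.0003
```

Call:
{"method": "drive_tool", "body": {
  "plan": "-1 0 -10 0 0 0 0; -1 0 -25 0 0 0 0; -1 0 -35 0 0 0 0; -1 0 -20 20 0 0 0; -1 0 0 35 0 0 0; -1 0 0 35 0 0 0; -1 0 0 15 0 0 0; -1 0 0 0 0 0 0"
}}

```text
clock: 15.8
tcp_pos: [0.4865, -0.177, 0.2886]
orientation: [-0.526, 0.534, 0.469, -0.466]
wrist_force: [-0.3, 0.1, -0.0]
finger_gap: 0.0002
```

```bash
python3 - <<'E'
from st import *
from look import *
delta([.593,-.1902,.216],down(np.radians(-7.2)))
grab('scene','s10');grab('wrist','w10')
import cv2
a=cv2.imread('pics/s10.png'); cv2.imwrite('pics/s10a.png',cv2.resize(a[180:300,180:320],None,fx=5,fy=5,interpolation=cv2.INTER_CUBIC))
E
```

```text
t 15.8 tcp [ 486.5 -177.   288.6] gap 0.2 F [-0.3  0.1 -0. ] q [-0.5   0.18 -0.04  1.34  0.   -0.38]
shift mm (tool now) [   0.5   73.8 -106.5]  (tool after turn) [   0.3   72.6 -107.3]
rotvec deg (tool) [ 0.67  0.03 -0.24]
```

View pics/s10a.png

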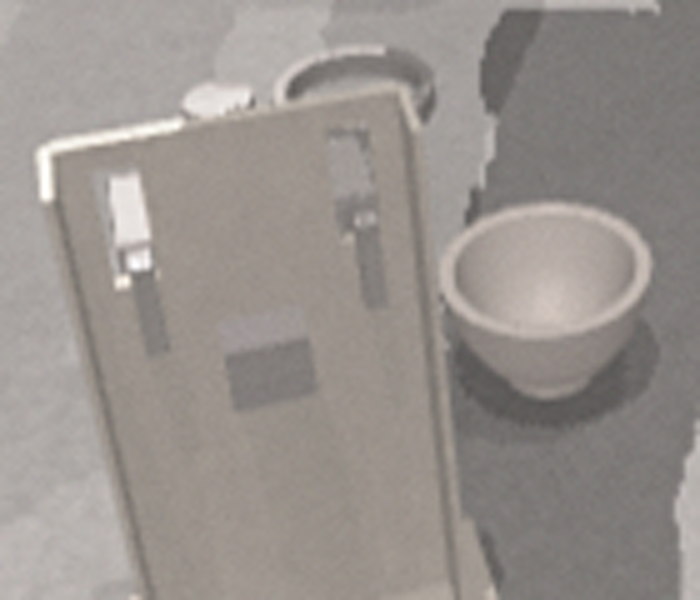

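View pics/w10.png

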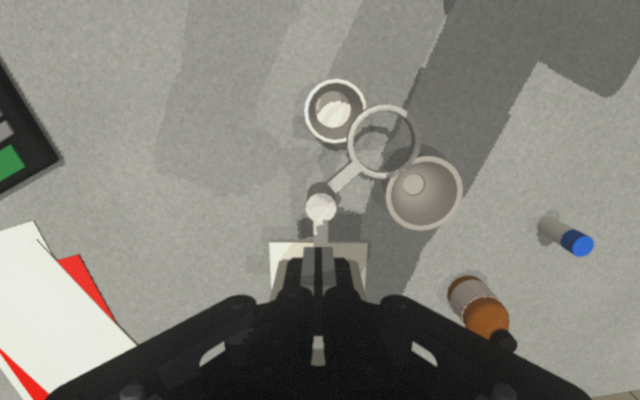

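```bash
cat > rb.py <<'E'
import sys
from geo import *
v=V(sys.argv[1]); roib,roir,roik=eval(sys.argv[2])
P=v.cloud(); z=P[:,:,2]; u,vv=np.meshgrid(np.arange(640),np.arange(400))
def box(b): return (u>b[0])&(u<b[1])&(vv>b[2])&(vv<b[3])
def circ(m,zp):
    c,_=cv2.findContours(m.astype(np.uint8),cv2.RETR_EXTERNAL,cv2.CHAIN_APPROX_NONE); c=max(c,key=cv2.contourArea).reshape(-1,2)
    W=v.plane(c,zp)[:,:2]*1000
    A=np.c_[2*W,np.ones(len(W))]; b=(W**2).sum(1)
    for i in range(3):
        s=np.linalg.lstsq(A,b,rcond=None)[0]; r=np.sqrt(s[2]+s[0]**2+s[1]**2); e=abs(np.hypot(*(W-s[:2]).T)-r); k=e<max(1.5,2*e.std()); 
        A,b,W=A[k],b[k],W[k]
    return s[:2],r,cv2.minEnclosingCircle(W.astype(np.float32))
m=box(roib)&(z>.145)&(z<.17); zb=np.median(z[m]); print('boss top z',zb); B,r,e=circ(m,.156); print('boss',B.round(1),r.round(1),e)
m=box(roir)&(z>.113)&(z<.13); zr=np.median(z[m]); Rg,r,e=circ(m,.122); print('ring',zr,Rg.round(1),r.round(1),e)
if roik:
    m=box(roik)&(z>.066)&(z<.084); print('beaker z',np.median(z[m])); K,r,e=circ(m,.075); print('beaker',K.round(1),r.round(1),e)
    yaw=np.radians(-7.2); xa=np.array([np.cos(yaw),np.sin(yaw)]); ya=np.array([-xa[1],xa[0]])
    ang=lambda Q: np.degrees(np.arctan2((Q-B)@ya,-(Q-B)@xa))
    print('dist ring',np.hypot(*(Rg-B)),'dist beaker',np.hypot(*(K-B)),'ang ring',ang(Rg),'beaker',ang(K))
E
python3 rb.py w10 "((303,340,190,224),(340,425,95,185),(300,368,75,150))"
```

```text
boss top z 0.15087283669210227
boss [ 495.2 -176.4] 12.7 ((495.498291015625, -176.5543670654297), 13.734731674194336)
ring 0.11511772462476513 [ 455.  -116.9] 31.6 ((454.9361572265625, -116.86146545410156), 32.63588333129883)
beaker z 0.07384476072152449
beaker [ 425.5 -153.9] 28.9 ((425.99505615234375, -153.33091735839844), 29.608972549438477)
dist ring 71.85192706460818 dist beaker 73.27774638364032 ang ring 48.721947028915885 beaker 10.631495180195458
```

Call:
{"method": "drive_tool", "body": {
  "plan": "-1 30 0 -10 -0.6 0 -0.2; -1 40 0 -15 0 0 0; -1 40 0 -15 0 0 0; -1 20 0 -10 0 0 0; -1 0 0 0 0 0 0"
}}

```text
clock: 16.52
tcp_pos: [0.5603, -0.052, 0.2868]
orientation: [-0.524, 0.536, 0.473, -0.462]
wrist_force: [0.0, -0.5, 0.3]
finger_gap: 0.0002
```

```bash
python3 - <<'E'
from st import *
from look import *
delta([.593,-.1902,.216],down(np.radians(-7.2)))
grab('top','t11');grab('wrist','w11')
import cv2
a=cv2.imread('pics/t11.png'); cv2.imwrite('pics/t11a.png',cv2.resize(a[120:280,320:470],None,fx=3.5,fy=3.5,interpolation=cv2.INTER_CUBIC))
E
```

```text
t 16.52 tcp [560.3 -52.  286.8] gap 0.2 F [ 0.  -0.5  0.3] q [-0.24  0.26  0.06  1.34  0.   -0.11]
shift mm (tool now) [-133.    72.   -48.1]  (tool after turn) [-133.    70.8  -49.7]
rotvec deg (tool) [ 1.3   0.01 -0.03]
```

View pics/w11.png

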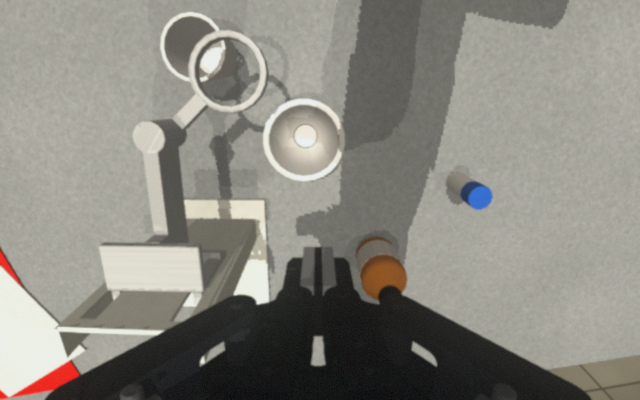

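View pics/t11a.png

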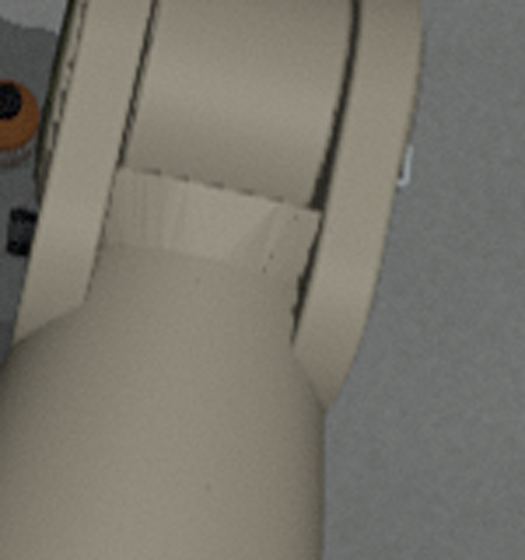

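Great view. Fit planes on thumb plate, rib and boss.

```bash
cat > chk.py <<'E'
import sys
from geo import *
v=V(sys.argv[1]); polys=eval(sys.argv[2]); P=v.cloud()*1000
yaw=np.radians(-7.2); O=np.array([616.8,-193.4,0]); R=np.array([[np.cos(yaw),-np.sin(yaw),0],[np.sin(yaw),np.cos(yaw),0],[0,0,1]])
for nm,pl in polys.items():
    m=np.zeros((400,640),np.uint8); cv2.fillPoly(m,[np.array(pl,np.int32)],1); X=(P[m>0]-O)@R; X=X[~np.isnan(X).any(1)]
    for i in range(4):
        A=np.c_[X[:,:2],np.ones(len(X))]; c=np.linalg.lstsq(A,X[:,2],rcond=None)[0]; r=X[:,2]-A@c; X=X[abs(r)<=2.5*r.std()+.01]
    print(nm,len(X),'centre (post frame)',X.mean(0).round(1),'slope deg x,y',np.degrees(c[:2]).round(2),'std',r.std().round(2),'xr',X[:,0].min().round(1),X[:,0].max().round(1),'yr',X[:,1].min().round(1),X[:,1].max().round(1))
E
python3 chk.py w11 "dict(plate=[[103,246],[198,249],[201,288],[107,287]],rib=[[148,158],[156,158],[164,232],[158,232]],boss=[[140,125],[158,125],[160,145],[140,145]],foot=[[190,203],[260,203],[262,218],[225,215]],top=[[70,328],[160,331],[160,331],[70,329]])"
python3 rb.py w11 "((130,168,118,158),(185,270,26,115),None)"
```

```text
plate 3832 centre (post frame) [-23.3   2.4 178.2] slope deg x,y [ 1.95 -0.02] std 0.59 xr -41.8 -4.6 yr -38.0 41.1
rib 583 centre (post frame) [-75.9   2.5 152.3] slope deg x,y [2.27 4.81] std 0.57 xr -105.3 -42.9 yr -1.4 7.1
boss 408 centre (post frame) [-122.6    3.3  150.7] slope deg x,y [1.56 0.31] std 0.62 xr -130.5 -115.0 yr -5.6 11.4
foot 761 centre (post frame) [-12.   25.8   7.3] slope deg x,y [-0.12  0.13] std 0.74 xr -20.6 1.0 yr -30.6 61.1
top 138 centre (post frame) [  1.5 -11.3 221.1] slope deg x,y [-35.98   0.18] std 0.34 xr 0.1 3.0 yr -41.3 24.6
boss top z 0.15067640626807746
boss [ 498.  -172.1] 13.5 ((498.4471740722656, -172.0032501220703), 14.489380836486816)
ring 0.11500913371674805 [ 456.8 -112.9] 31.4 ((456.7616271972656, -112.7992172241211), 32.30065155029297)
```

```bash
python3 - <<'E'
import cv2,numpy as np
ims=[cv2.resize(cv2.imread(f'pics/{t}.png')[235:275,215:255],None,fx=6,fy=6,interpolation=cv2.INTER_CUBIC) for t in('scene0','s8','s10')]
cv2.imwrite('pics/cmp.png',np.hstack(ims))
for t in('scene0','s5','s7','s8','s9','s10'):
    d=np.load(f'pics/{t}.npz' )['d']; print(t,d[252:258,229:237].mean().round(4), d[243:246,228:236].mean().round(4),d[262:266,226:240].mean().round(4))
E
```

```text
scene0 0.5654 0.5701 0.5958
s5 0.5655 0.5704 0.5957
s7 0.5654 0.5703 0.5958
s8 0.5656 0.5702 0.5957
s9 0.5655 0.5702 0.596
s10 0.5655 0.5699 0.5851
```

View pics/cmp.png

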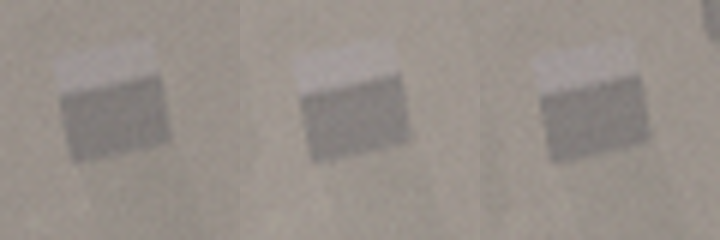

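Call:
{"method": "drive_tool", "body": {
  "plan": "-1 0 0 0 -8.5 0 0; -1 0 0 0 -8.5 0 0; -1 0 0 0 -8.5 0 0; -1 0 0 0 0 0 0"
}}

```text
clock: 17.12
tcp_pos: [0.5569, -0.0571, 0.2813]
orientation: [-0.394, 0.642, 0.561, -0.345]
wrist_force: [0.7, 0.5, -0.2]
finger_gap: -0.0002
```

```bash
python3 - <<'E'
from st import *
Rd=down(np.radians(-7.2))@Ro.from_rotvec([np.radians(-25),0,0]).as_matrix()
delta([.551,-.064,.195],Rd)
E
```

```text
t 17.12 tcp [556.9 -57.1 281.3] gap -0.2 F [ 0.7  0.5 -0.2] q [-0.28 -0.07 -0.44  0.74  0.06 -0.13]
shift mm (tool now) [-7.6 74.8 43.4]  (tool after turn) [-7.6 76.1 41. ]
rotvec deg (tool) [ 1.87 -0.37 -0.26]
```

Call:
{"method": "drive_tool", "body": {
  "plan": "-1 -2 20 12 0 0 0; -1 -3 25 14 0 0 0; -1 -2 22 12 0 0 0; -1 0 8 5 0 0 0; -1 0 0 0 0 0 0"
}}

```text
clock: 17.75
tcp_pos: [0.5599, -0.0703, 0.2019]
orientation: [-0.393, 0.644, 0.559, -0.344]
wrist_force: [-0.1, -0.1, 0.5]
finger_gap: 0.0001
```

```bash
python3 - <<'E'
from st import *
from look import *
Rd=down(np.radians(-7.2))@Ro.from_rotvec([np.radians(-25),0,0]).as_matrix()
delta([.551,-.064,.195],Rd)
grab('wrist','w12')
E
```

```text
t 17.75 tcp [559.9 -70.3 201.9] gap 0.1 F [-0.1 -0.1  0.5] q [-0.3  -0.01 -0.59  0.53  0.07 -0.15]
shift mm (tool now) [ 5.1  1.8 11.8]  (tool after turn) [ 5.2  2.2 11.7]
rotvec deg (tool) [ 1.98 -0.62 -0.56]
```

View pics/w12.png

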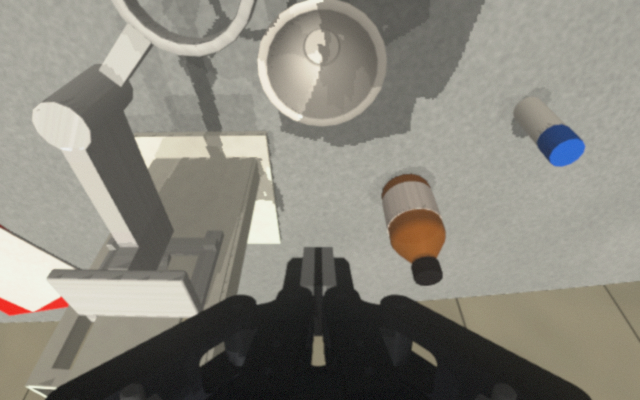

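```bash
python3 - <<'E'
import cv2,numpy as np
from geo import *
a=cv2.imread('pics/w12.png'); b=cv2.resize(a[220:320,100:260],None,fx=5,fy=5,interpolation=cv2.INTER_CUBIC)
v=V('w12'); yaw=np.radians(-7.2); O=np.array([.6168,-.1934,0]); xa=np.array([np.cos(yaw),np.sin(yaw),0]); ya=np.array([-xa[1],xa[0],0]);za=np.array([0,0,1.])
for (x,y,z),c in [((-.005,.007,.131),(0,0,255)),((-.005,.007,.134),(0,0,255)),((0,.007,.142),(0,255,0)),((-.005,-.007,.134),(255,0,0)),((0,.007,.131),(0,255,255))]:
    q=v.proj([O+x*xa+y*ya+z*za])[0]; print(q); cv2.circle(b,tuple(int(t) for t in ((q-[100,220]+.5)*5-.5)),3,c,-1)
cv2.imwrite('pics/w12a.png',cv2.convertScaleAbs(b,alpha=1.5))
E
```

```text
[169.32635087 253.33418971]
[167.99952123 256.69911462]
[166.74310942 270.09538471]
[149.08039723 256.64182949]
[171.56133119 257.51806985]
```

View pics/w12a.png

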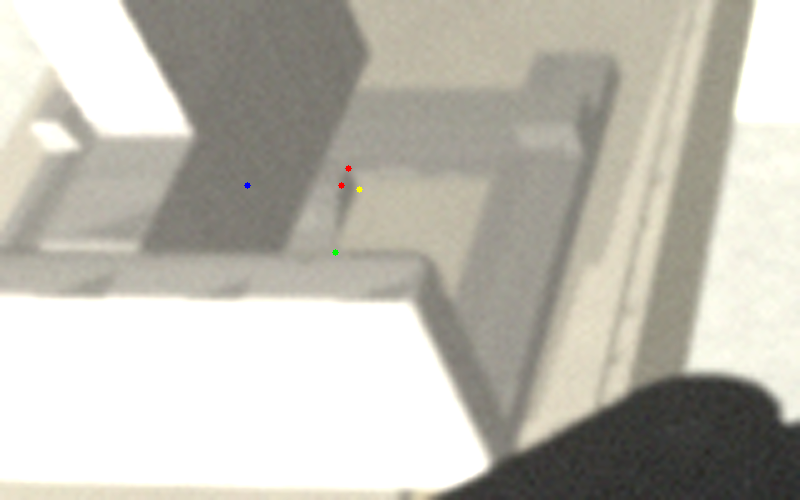

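Call:
{"method": "drive_tool", "body": {
  "plan": "-1 0 -30 0 0 0 0; -1 0 -40 0 0 0 0; -1 0 0 0 9 -0.2 -0.2; -1 0 0 0 9 -0.2 -0.2; -1 0 0 0 9 -0.2 -0.2; -1 0 0 0 0 0 0"
}}

```text
clock: 18.55
tcp_pos: [0.5313, -0.0666, 0.2783]
orientation: [-0.53, 0.531, 0.468, -0.467]
wrist_force: [-0.3, -0.3, -0.3]
finger_gap: 0.0001
```

```bash
python3 - <<'E'
from st import *
delta([.456,-.1145,.20],down(np.radians(-7.2)))
E
```

```text
t 18.55 tcp [531.3 -66.6 278.3] gap 0.1 F [-0.3 -0.3 -0.3] q [-0.28  0.23 -0.01  1.33  0.   -0.15]
shift mm (tool now) [-57.1  78.1  68.9]  (tool after turn) [-57.   78.3  68.7]
rotvec deg (tool) [ 0.13 -0.04  0.02]
```

Call:
{"method": "drive_tool", "body": {
  "plan": "-1 -15 0 18 0 0 0; -1 -21 10 26 0 0 0; -1 -21 25 25 0 0 0; -1 0 30 0 0 0 0; -1 0 13 0 0 0 0; -1 0 0 0 0 0 0"
}}

```text
clock: 19.3
tcp_pos: [0.4488, -0.1169, 0.2043]
orientation: [-0.523, 0.539, 0.471, -0.463]
wrist_force: [-0.2, -0.6, 0.2]
finger_gap: 0.0002
```

```bash
python3 - <<'E'
from st import *
from look import *
delta([.456,-.1145,.126],down(np.radians(-7.2)))
grab('wrist','w13')
E
```

```text
t 19.3 tcp [ 448.8 -116.9  204.3] gap 0.2 F [-0.2 -0.6  0.2] q [-0.43  0.1  -0.34  1.1   0.   -0.3 ]
shift mm (tool now) [ 3.8 78.4 -4.9]  (tool after turn) [ 3.3 78.3 -6.8]
rotvec deg (tool) [ 1.41 -0.08 -0.38]
```

View pics/w13.png

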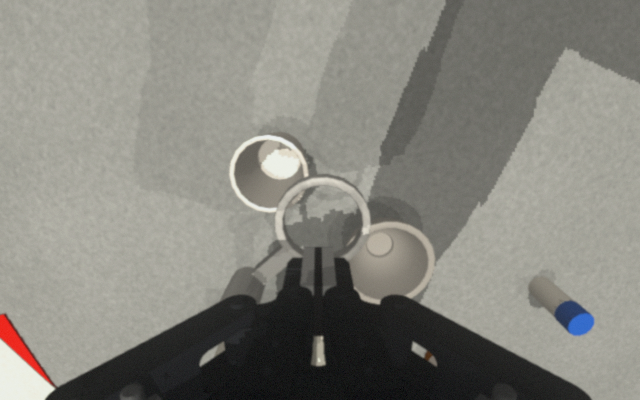

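Call:
{"method": "drive_tool", "body": {
  "plan": "-1 3 5 -6 1.4 0 -0.3; -1 0 25 0 0 0 0; -1 0 25 0 0 0 0; -1 0 0 0 0 0 0"
}}

```text
clock: 19.85
tcp_pos: [0.4613, -0.1155, 0.1523]
orientation: [-0.528, 0.533, 0.469, -0.467]
wrist_force: [0.4, 0.6, 0.1]
finger_gap: 0.0003
```

```bash
python3 - <<'E'
from st import *
from look import *
delta([.456,-.1145,.126],down(np.radians(-7.2)))
grab('wrist','w14'); grab('scene','s14')
E
```

```text
t 19.85 tcp [ 461.3 -115.5  152.3] gap 0.3 F [0.4 0.6 0.1] q [-0.41  0.18 -0.39  1.   -0.   -0.29]
shift mm (tool now) [ 0.4 26.3  5.5]  (tool after turn) [ 0.3 26.3  5.4]
rotvec deg (tool) [ 0.36  0.06 -0.18]
```

View pics/w14.png

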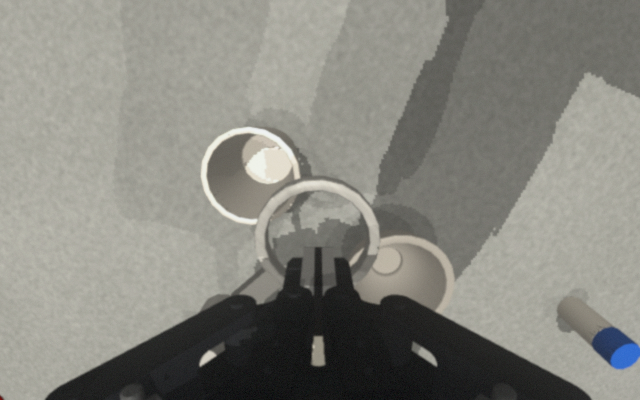

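Tips over the ring at (318,250); ring centred near (318,235). Go down.

Call:
{"method": "drive_tool", "body": {
  "plan": "-1 0 10 3 0.3 0 0; -1 0 10 2.5 0 0 0; -1 0 6 0 0 0 0; -1 0 0 0 0 0 0"
}}

```text
clock: 20.45
tcp_pos: [0.4582, -0.1159, 0.1283]
orientation: [-0.527, 0.533, 0.468, -0.468]
wrist_force: [-1.1, 0.1, -0.1]
finger_gap: -0.0001
```

```bash
python3 - <<'E'
from st import *
from look import *
delta([.456,-.1145,.126],down(np.radians(-7.2)))
grab('wrist','w15')
E
```

```text
t 20.45 tcp [ 458.2 -115.9  128.3] gap -0.1 F [-1.1  0.1 -0.1] q [-0.42  0.19 -0.44  0.94 -0.   -0.29]
shift mm (tool now) [1.2 2.3 2.4]  (tool after turn) [1.2 2.3 2.3]
rotvec deg (tool) [ 0.4   0.06 -0.29]
```

View pics/w15.png

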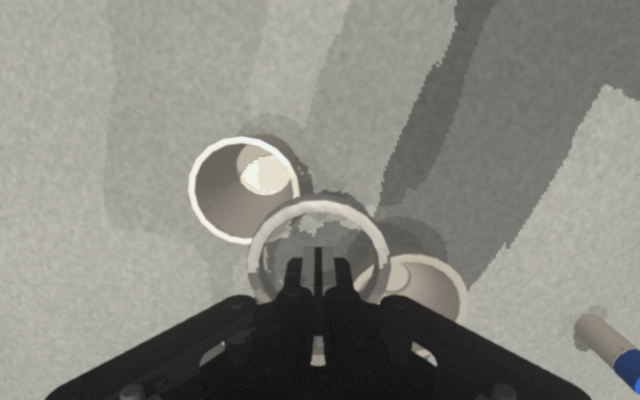

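Call:
{"method": "drive_tool", "body": {
  "plan": "-1 -7 3 7 0.3 0 0; -1 -8 0 6 0 0 0; -1 -8.5 0 5 0 0 0; -1 -9 0 4 0 0 0; -1 -9.5 0 2.5 0 0 0; -1 0 0 0 0 0 0"
}}

```text
clock: 21.25
tcp_pos: [0.4275, -0.1582, 0.1266]
orientation: [-0.528, 0.533, 0.467, -0.468]
wrist_force: [-0.5, -0.5, 0.7]
finger_gap: -0.0001
```

```bash
python3 - <<'E'
from st import *
from look import *
delta([.426,-.1535,.124],down(np.radians(-7.2)))
grab('wrist','w16')
E
```

```text
t 21.25 tcp [ 427.5 -158.2  126.6] gap -0.1 F [-0.5 -0.5  0.7] q [-0.53  0.16 -0.48  0.93 -0.   -0.4 ]
shift mm (tool now) [4.5 2.6 2.1]  (tool after turn) [4.4 2.6 2.1]
rotvec deg (tool) [ 0.27  0.01 -0.33]
```

View pics/w16.png

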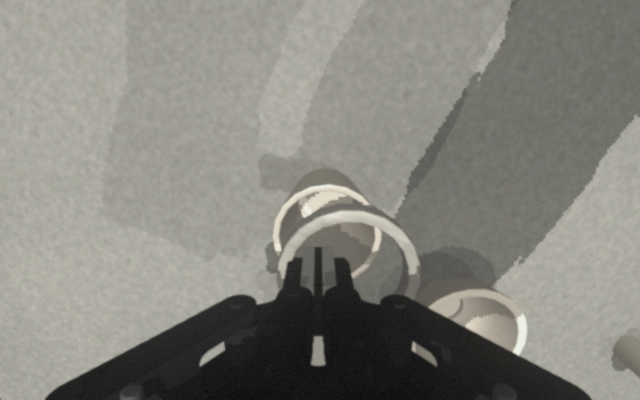

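```bash
cat > arc.py <<'E'
import sys
from geo import *
from scipy.optimize import least_squares
v=V(sys.argv[1]); P=v.cloud()*1000; z=P[:,:,2]; u,vv=np.meshgrid(np.arange(640),np.arange(400))
box=eval(sys.argv[2])
def fit(zl,zh,zp,R,b):
    m=(u>b[0])&(u<b[1])&(vv>b[2])&(vv<b[3])&(z>zl)&(z<zh)
    cols=[k for k in range(b[0],b[1]) if m[:,k].any()]
    e=np.array([(k,np.argmax(m[:,k])-.5) for k in cols])
    W=v.plane(e,zp/1000)[:,:2]*1000
    f=lambda c:np.hypot(*(W-c).T)-R
    s=least_squares(f,W.mean(0)+[20,0],loss='soft_l1',f_scale=.7)
    sf=least_squares(lambda c:np.hypot(*(W-c[:2]).T)-c[2],np.r_[s.x,R],loss='soft_l1',f_scale=.7)
    print('n',len(W),'fixR',s.x.round(1),'rms',np.median(abs(f(s.x))).round(2),'free',sf.x.round(1)); return s.x
r=fit(107,125,116,33,box[0]); k=fit(64,84,75,31,box[1]); print('ring-beaker',(r-k).round(1))
B=np.array([497.5,-176.5]) if len(sys.argv)<4 else np.array(eval(sys.argv[3]))
yaw=np.radians(-7.2); xa=np.array([np.cos(yaw),np.sin(yaw)]); ya=np.array([-xa[1],xa[0]])
for q in(r,k): print('ang',np.degrees(np.arctan2((q-B)@ya,-(q-B)@xa)).round(1),'rad',np.hypot(*(q-B)).round(1))
E
python3 arc.py w16 "((282,416,195,262),(276,330,180,225))"; python3 arc.py w15 "((250,388,190,270),(190,298,130,215))"
```

```text
n 133 fixR [ 428.6 -145.1] rms 0.24 free [ 426.5 -144.7   31.1]
n 53 fixR [ 424.7 -151.7] rms 0.13 free [ 422.7 -152.6   29. ]
ring-beaker [3.9 6.6]
ang 17.3 rad 75.7
ang 11.6 rad 76.9
n 137 fixR [ 453.8 -115. ] rms 0.32 free [ 451.4 -114.6   30.8]
n 107 fixR [ 426.1 -152. ] rms 0.13 free [ 425.7 -152.    30.6]
ring-beaker [27.7 37. ]
ang 47.4 rad 75.4
ang 11.7 rad 75.4
```

Call:
{"method": "drive_tool", "body": {
  "plan": "-1 -4 0 1 0 0 0; -1 -3.5 0 0.5 0 0 0; -1 0 0 0 0 0 0"
}}

```text
clock: 21.68
tcp_pos: [0.4254, -0.1652, 0.1266]
orientation: [-0.528, 0.533, 0.468, -0.468]
wrist_force: [0.4, -1.0, 0.7]
finger_gap: 0.0
```

```bash
python3 - <<'E'
from st import *
from look import *
delta([.426,-.1535,.124],down(np.radians(-7.2)))
grab('wrist','w17')
E
python3 arc.py w17 "((282,420,195,262),(276,330,170,225))"
```

```text
t 21.68 tcp [ 425.4 -165.2  126.6] gap 0.0 F [ 0.4 -1.   0.7] q [-0.55  0.16 -0.47  0.93 -0.   -0.42]
shift mm (tool now) [11.7  2.5  0.8]  (tool after turn) [11.7  2.6  0.8]
rotvec deg (tool) [ 0.28  0.08 -0.29]
n 137 fixR [ 425.7 -152.2] rms 0.29 free [ 423.8 -151.7   31.3]
n 43 fixR [ 424.4 -151.7] rms 0.11 free [ 424.  -152.    30.6]
ring-beaker [ 1.3 -0.5]
ang 11.5 rad 75.8
ang 11.5 rad 77.2
```

View pics/w17.png

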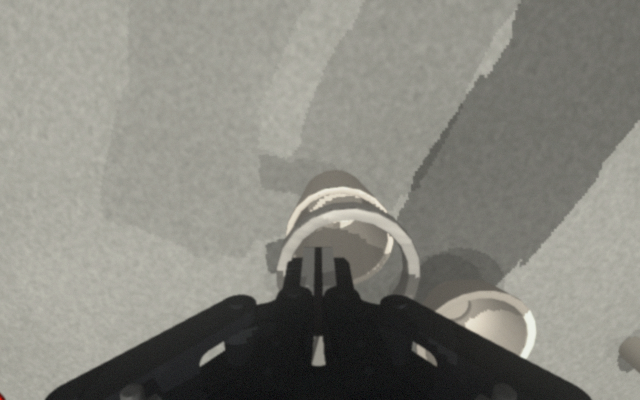

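Call:
{"method": "drive_tool", "body": {
  "plan": "-1 6 0 0 0 0 0; -1 5 0 0 0 0 0; -1 0 -15 0 0 0 0; -1 0 -30 0 0 0 0; -1 0 -40 0 0 0 0; -1 0 -40 0 0 0 0; -1 0 -20 20 0 0 0; -1 0 0 0 0 0 0"
}}

```text
clock: 22.72
tcp_pos: [0.4049, -0.147, 0.2746]
orientation: [-0.528, 0.53, 0.468, -0.47]
wrist_force: [0.4, -0.3, -0.3]
finger_gap: 0.0001
```

Call:
{"method": "drive_tool", "body": {
  "plan": "-1 30 0 0 0 0 0; -1 40 0 -5 0 0 0; -1 30 0 -5 0 0 0; -1 0 0 0 0 0 0"
}}

```text
clock: 23.22
tcp_pos: [0.4284, -0.046, 0.2705]
orientation: [-0.529, 0.53, 0.467, -0.47]
wrist_force: [-0.4, 0.1, 0.1]
finger_gap: -0.0
```

```bash
python3 - <<'E'
from st import *
from look import *
delta([.426,-.1535,.124],down(np.radians(-7.2)))
grab('wrist','w18');grab('top','t18');grab('scene','s18')
E
```

```text
t 23.23 tcp [428.4 -46.  270.5] gap -0.0 F [-0.4  0.1  0.1] q [-0.29  0.03 -0.26  1.29 -0.   -0.17]
shift mm (tool now) [-106.4  146.9  -11. ]  (tool after turn) [-107.   146.5  -11.1]
rotvec deg (tool) [-0.09  0.18 -0.25]
```

View pics/w18.png

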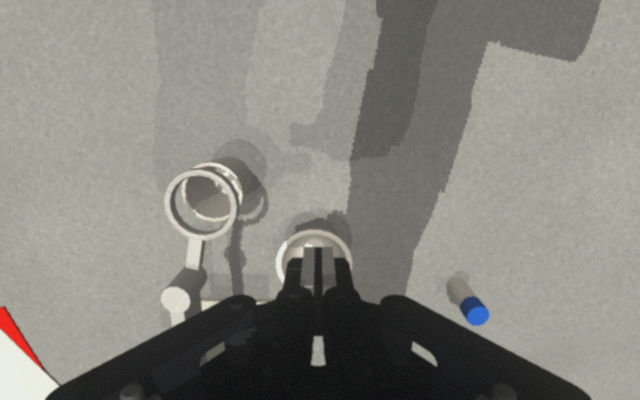

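View pics/t18.png

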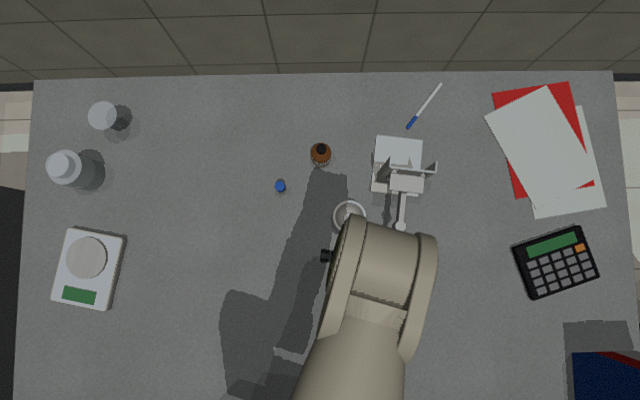

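View pics/s18.png

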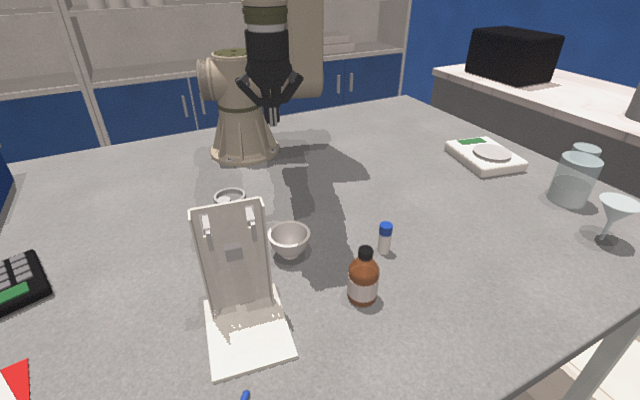

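Call:
{"method": "drive_tool", "body": {
  "plan": "-1 40 -5 0 0 0 0; -1 50 -5 0 0 0 0; -1 50 0 0 0 0 0; -1 50 0 0 0 0 0; -1 50 0 0 0 0 0; -1 30 0 0 0 0 0; -1 0 0 0 0 0 0"
}}

```text
clock: 24.25
tcp_pos: [0.4682, 0.2196, 0.2774]
orientation: [-0.533, 0.536, 0.461, -0.465]
wrist_force: [0.8, -0.1, -0.5]
finger_gap: 0.0001
```

```bash
python3 - <<'E'
from st import *
from look import *
delta([.426,-.1535,.124],down(np.radians(-7.2)))
grab('top','t19')
import cv2
a=cv2.imread('pics/t19.png'); cv2.imwrite('pics/t19a.png',cv2.resize(a[130:290,260:460],None,fx=4,fy=3.7,interpolation=cv2.INTER_CUBIC))
E
python3 arc.py w18 "((165,240,160,250),(170,250,150,200))"
python3 - <<'E'
from geo import *
v=V('t19');P=v.cloud()*1000;z=P[:,:,2];u,vv=np.meshgrid(np.arange(640),np.arange(400))
print([ (n,np.nanmedian(z[b[2]:b[3],b[0]:b[1]])) for n,b in dict(r=(375,395,240,270)).items()])
for t in('top0','t19'):
  v=V(t);P=v.cloud()*1000;z=P[:,:,2]
  for nm,b,zl,zh,zp in(('ring',(365,410,228,275),106,125,116),('beakerrim',(365,410,228,275),60,85,75),('mortar',(330,370,195,240),45,70,55),('glue',(270,292,175,200),60,80,70),('bottle',(305,335,140,170),100,130,115)):
    m=(u>b[0])&(u<b[1])&(vv>b[2])&(vv<b[3])&(z>zl)&(z<zh)
    if m.sum()<8: print(t,nm,m.sum()); continue
    W=v.plane(np.c_[u[m],vv[m]],zp/1000)[:,:2]*1000
    print(t,nm,m.sum(),cv2.minEnclosingCircle(W.astype(np.float32)),W.mean(0).round(1))
E
```

```text
t 24.25 tcp [468.2 219.6 277.4] gap 0.1 F [ 0.8 -0.1 -0.5] q [ 0.29  0.2  -0.05  1.33 -0.01  0.43]
shift mm (tool now) [-374.2  156.1  -11.1]  (tool after turn) [-375.5  153.4   -4.9]
rotvec deg (tool) [-0.02 -0.95 -0.41]
n 74 fixR [ 426.8 -148.3] rms 0.25 free [ 426.7 -148.3   32.9]
n 63 fixR [ 425.5 -149.9] rms 0.3 free [ 424.9 -149.7   30.4]
ring-beaker [1.3 1.6]
ang 14.5 rad 76.1
ang 13.1 rad 76.7
[('r', np.float64(19.00922155128397))]
top0 ring 0
top0 beakerrim 162 ((428.2660217285156, -153.3490447998047), 31.035079956054688) [ 426.6 -156.3]
top0 mortar 321 ((527.0275268554688, -63.6839599609375), 43.255496978759766) [527.9 -64.9]
top0 glue 84 ((607.6507568359375, 116.36788940429688), 13.3054838180542) [607.7 116.5]
top0 bottle 88 ((694.9404907226562, 7.4410319328308105), 13.462057113647461) [694.9   7.9]
t19 ring 277 ((444.4917297363281, -155.92462158203125), 48.13297653198242) [ 441.  -155.7]
t19 beakerrim 87 ((428.36883544921875, -153.45762634277344), 30.94858741760254) [ 428.6 -168.1]
t19 mortar 322 ((527.0275268554688, -63.6839599609375), 43.255496978759766) [528.  -64.4]
t19 glue 83 ((607.6507568359375, 116.36788940429688), 13.3054838180542) [607.7 116.4]
t19 bottle 87 ((694.5726318359375, 7.4466023445129395), 13.804027557373047) [694.7   8.1]
```

View pics/t19a.png

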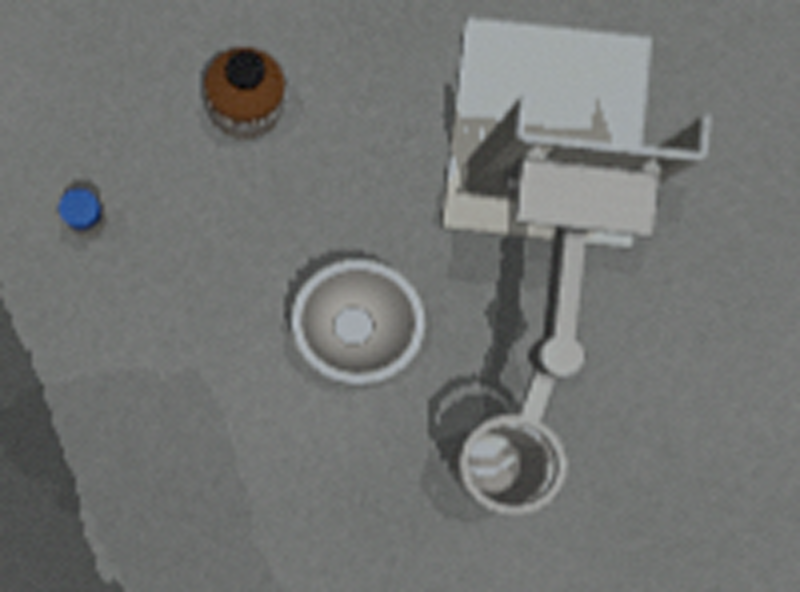

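```bash
python3 - <<'E'
from geo import *
from scipy.optimize import least_squares
u,vv=np.meshgrid(np.arange(640),np.arange(400))
v=V('t19');P=v.cloud()*1000;z=P[:,:,2]
m=((u>365)&(u<412)&(vv>225)&(vv<280)&(z>104)&(z<125)).astype(np.uint8)
c=max(cv2.findContours(m,cv2.RETR_EXTERNAL,cv2.CHAIN_APPROX_NONE)[0],key=cv2.contourArea).reshape(-1,2)
W=v.plane(c,.116)[:,:2]*1000; W=W[W[:,0]<448]
# contour pixels are inside by half a pixel
for R in (31.8,33):
    s=least_squares(lambda q:np.hypot(*(W-q).T)-R,[428,-153],loss='soft_l1',f_scale=.7); print(R,len(W),s.x.round(1),np.median(abs(s.fun)).round(2))
s=least_squares(lambda q:np.hypot(*(W-q[:2]).T)-q[2],[428,-153,32],loss='soft_l1',f_scale=.7); print(s.x.round(1))
for t in ('top0','t19'):
    v=V(t);P=v.cloud()*1000;z=P[:,:,2]
    m=((u>365)&(u<412)&(vv>225)&(vv<280)&(z>66)&(z<84)); W2=v.plane(np.c_[u[m],vv[m]],.075)[:,:2]*1000
    s=least_squares(lambda q:np.hypot(*(W2-q).T)-29.2,[428,-153],loss='soft_l1',f_scale=.7); print(t,len(W2),s.x.round(1))
    g=cv2.cvtColor(v.p,cv2.COLOR_RGB2GRAY)
E
```

```text
31.8 53 [ 429.6 -151.3] 0.48
33 53 [ 430.9 -151.1] 0.65
[ 429.9 -151.3   32.1]
top0 139 [ 427.9 -152.9]
t19 71 [ 427.9 -151.8]
```

```bash
python3 - <<'E'
from workcell import job
print(job.hand_in())
E
```

```text
the job is handed in; nothing more can be done
None
```

The funnel bracket is hung, pressed home and locked, and its ring is centred over the beaker to about 2 mm. I handed the job in at about 24 s on the clock, with the gripper clear of everything.

- **Hanging and locking:** I hooked the bracket into both slots and let go of it on the catch. Then I pressed the thumb plate with closed fingers down to a hard stop at about 30 N. The plate then measured about 180 mm high at the back face, which puts the bracket fully home. A tilted wrist view showed the catch nose sprung out over the cross bar.
- **Swinging:** I dragged the ring round from inside with closed fingers.
- **Ring position:** after I let go, the wrist and top cameras both put the ring about 1.5–2 mm off the beaker axis in x and in y. While the fingers still touched it, the wrist view had read nearer zero sideways, so it probably sprang back slightly. I left it there rather than nudge it again.
- **Bracket droop:** once home, the bracket tips about 2° forward, which I put down to play in the hooks.
- **Other objects:** in the before and after top pictures, the mortar, glue stick, bottle and beaker had not moved within measuring accuracy (about 1 mm).

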